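# Load the post-cure rack and lock in its temperature logger

### The arm

A 6-joint arm with a two-finger parallel gripper is mounted at the origin on the work surface. World frame = base frame: x ahead of the robot, y to its left, z up, the work surface at z = 0. Lengths are in m, angles in rad, forces in N, time in s.
With the tool pointing down it reaches from about 0.3 to 0.875 m from the base axis. Payload 6.4 kg.
Tool frame: the origin (TCP) lies midway between the tips of the shut fingers; the grasp point (between the pads) lies 19 mm behind it (grip_depth is the distance from the TCP to the grasp point, in m); z points along the fingers, y is the line along which they close (so a half turn about z gives the same grasp; the last joint's range is limited). The gripper opens to 88 mm and grips with 3 to 60 N. Pads are 18 mm wide; open, the fingers measure 123 mm over their backs; the gripper's body (75 mm by 187 mm) begins 45 mm behind the grasp point.
Start: joints at [-1.439, 0.181, 1.607, -0, 1.354, -0.206], TCP at [0.191, -0.543, 0.239] pointing down, gripper open.
Joint ranges: [-2.99, 2.99], [-0.89, 2.07], [0.3, 2.58], [-1.14, 4.28], [0, 2.63], [-3.12, 3.12]. Speed limits (rad/s): [2.57, 2.57, 3.01, 3.14, 3.14, 3.14].

### API

Orientations are given as a unit quaternion [w, x, y, z].
In Python, from plant import * gives the robot as it stands.
- The arm moves only by the shell command python3 -m pendant 'ROWS' [OPENING] [FORCE]. ROWS is JSON, a list of rows, each an object of numbers: "x", "y", "z": the shift along the tool's x, y, z as a fraction of full scale; "wx", "wy", "wz": the turn, a rotation vector about the tool's x, y, z as a fraction of full scale. In form: [{"x": .., "y": .., "z": .., "wx": .., "wy": .., "wz": ..}, ...]. A call has 1 to 8 rows; each row shifts and turns the commanded pose from where the row before left it, along the tool's axes as they then stand; what a row does not reach is not made up. Full scale, the value 1, is 0.025 m for a shift and 0.15 rad for a turn. A row lasts 1/10 s, in which the tool goes at most 50 mm and 8.59 degrees, less where a joint would pass 70% of its speed; a pose out of reach is approached as far as the arm can. A call with a number of a shift or a turn outside -1 to 1 is refused whole. A call with a gripper value outside its range is refused whole. OPENING is the opening, from -1 (shut) to 1 (fully open), set as the call begins (- or left out, the last holds). The fingers move at their own pace and stop on an object; FORCE is the grip in N (left out, the last holds). Time passes only in rows, so rows that do not move let the fingers close. It gives the time, the measured TCP pose, the force, the opening and the grip force at its end, in the units of the state.
- get_state(): the state, without advancing time (a new reading comes with each control period).
- read_camera(name): name is "scene" or "top" or "wrist"; returns (picture, depth): 400x640x3 uint8, red, green, blue; 400x640 float32, m along the optical axis (not along the pixel's ray), 0 where there is no reading.
- calibration(name): a dict with "fx", "fy", "cx", "cy" (pixels), "R" (3x3) and "t" (3): a world point X has camera coordinates R X + t. Camera axes: x right, y down, z forward; pixel columns grow to the right and rows downward; lengths in m; the calibration is good to about 2 mm. The wrist camera is an equidistant fisheye: a pixel r from the principal point sees the ray r / f radians off the axis. A picture is of the moment at which its call begins: read the wrist's pose just before it. calibration takes no time and is no camera call; for the wrist camera it gives the pose at the moment of the call.
- close_job(): hands the job in; it is judged then, once.
The state is a dict: "time": time; "joints": joint angles; "joint_velocities": joint speeds; "tau": joint torques, N m; "eef_pos": TCP position; "tcp_rot": TCP orientation; "ft_force": force on the tool from outside, world axes, zero at the start; "wrist_torque": the same for the moment, N m; "finger_gap": opening from 0.0 (shut) to 1.0 (fully open); "gripper_force": force on a finger pad.
Only numpy, scipy, OpenCV 4.12 (cv2) and the standard library are available. Lean on these libraries where they do the work, as an engineer would, in place of code of your own. Each camera call takes 0.05 s, during which the arm holds its last target. There are 200 camera calls.

### The job

Get the post-cure rack ready for the oven: swing up and fold back the cradle's red hold-down lever, set the steel temperature logger, black panel up, fully down in the cradle, and swing the lever fully shut over it. Stand every sandwich panel that lies on the cutting mat upright on one of its short ends, in the middle of a bay of its own with its faces square to the wire hoops on either side, not leaning; any panel in any bay, before or after the logger. Leave everything else on the bench where it is.

Things in the scene. Friction and masses are not known exactly. Their poses are not given: they have to be found in the camera images.
- rack: post-cure rack, fixed: 214 (x) x 90 (y) x 8 mm perforated aluminium plate; steel wire hoops (two to a bay) and side wires make four bays in a row along its x, which points to the robot's left; on its +y side (towards the robot) a blue cradle with a red-tipped lever. Origin under the plate's centre, on the bench; z up. Yaw within 0.3 rad of a quarter turn
- bay_1 (a point): floor centre of bay 1 of the rack, 8 mm above the bench: the middle of the 30 mm clear gap between its two wire hoops (6 mm wire, tops 55 mm above the bay floor), which two side wires at the same height tie together, leaving 74 mm clear in rack y. Axes as the rack; bays lie 44 mm apart along rack x, bay 1 at the -x end (nearest the cutting mat)
- bay_2 (a point): floor centre of bay 2 of the rack, 8 mm above the bench: the middle of the 30 mm clear gap between its two wire hoops (6 mm wire, tops 55 mm above the bay floor), which two side wires at the same height tie together, leaving 74 mm clear in rack y. Axes as the rack; bays lie 44 mm apart along rack x, bay 1 at the -x end (nearest the cutting mat)
- bay_3 (a point): floor centre of bay 3 of the rack, 8 mm above the bench: the middle of the 30 mm clear gap between its two wire hoops (6 mm wire, tops 55 mm above the bay floor), which two side wires at the same height tie together, leaving 74 mm clear in rack y. Axes as the rack; bays lie 44 mm apart along rack x, bay 1 at the -x end (nearest the cutting mat)
- bay_4 (a point): floor centre of bay 4 of the rack, 8 mm above the bench: the middle of the 30 mm clear gap between its two wire hoops (6 mm wire, tops 55 mm above the bay floor), which two side wires at the same height tie together, leaving 74 mm clear in rack y. Axes as the rack; bays lie 44 mm apart along rack x, bay 1 at the -x end (nearest the cutting mat)
- cradle (a point): centre of the floor of the logger's pocket, 8 mm above the bench, axes as the rack. The pocket is 44 (rack x) x 64 (rack y) mm inside, with 5 mm blue walls that rise 14 mm above its floor; the logger goes in with its 60 mm length along rack y, either way round
- hinge (a point): point on the lever's hinge axis, which runs along rack x, 42 mm above the bench and 43 mm to rack +y of the cradle's centre, between two 5 mm lugs reaching 48 mm above the bench
- lever_grip (a point): point on the centreline of the lever's red grip, 92 mm from the hinge axis. The lever is a 12 mm wide, 6 mm thick bar that carries at its free end the red grip, 16 mm wide (rack x), 12 mm thick, from 77 to 105 mm from the hinge; shut, it lies level over the pocket, 1 mm above a seated logger, pointing to rack -y, with only the 8 mm plate under the grip
- lever (a joint): angle of the hold-down lever: 0 = shut (level over the cradle), 1.57 = upright, 2.1 = folded back to its stop. Stiff enough to stay where it is left (about 0.05 N m, half a newton at the grip). Starts between 0 and 0.4, over the empty pocket
- logger: temperature logger, steel box 60 (x) x 40 (y) x 30 (z) mm, about 200 g, with a black panel on top and yellow sockets at one end. Origin at the centre of its underside, z up; starts lying on the 3 mm cutting mat
- coupon_1: flat sandwich test panel, 110 x 60 x 18 mm, about 70 g: two black carbon skins on a honey-coloured core, a blue tape stripe across each face near one end (the ends and faces are equivalent). Origin at its centre; x along the 110 mm length, y along the 60 mm width, z through the 18 mm thickness. Starts lying flat on the 3 mm green cutting mat. Absent (None) in some runs
- coupon_2: flat sandwich test panel, 110 x 60 x 18 mm, about 70 g: two black carbon skins on a honey-coloured core, a blue tape stripe across each face near one end (the ends and faces are equivalent). Origin at its centre; x along the 110 mm length, y along the 60 mm width, z through the 18 mm thickness. Starts lying flat on the 3 mm green cutting mat. Absent (None) in some runs
- coupon_3: flat sandwich test panel, 110 x 60 x 18 mm, about 70 g: two black carbon skins on a honey-coloured core, a blue tape stripe across each face near one end (the ends and faces are equivalent). Origin at its centre; x along the 110 mm length, y along the 60 mm width, z through the 18 mm thickness. Starts lying flat on the 3 mm green cutting mat. Absent (None) in some runs
- coupon_4: flat sandwich test panel, 110 x 60 x 18 mm, about 70 g: two black carbon skins on a honey-coloured core, a blue tape stripe across each face near one end (the ends and faces are equivalent). Origin at its centre; x along the 110 mm length, y along the 60 mm width, z through the 18 mm thickness. Starts lying flat on the 3 mm green cutting mat. Absent (None) in some runs
- cutting_mat: green cutting mat fixed to the bench, 300 (x) x 440 (y) x 3 mm, origin at the centre of its underside
- blue_tape: roll of blue tape lying flat on the cutting mat among the panels, 80 mm across, 24 mm high, origin at the centre of its underside; leave alone
- white_tape: roll of white tape lying flat, 100 mm across, 48 mm high, origin at the centre of its underside; leave alone
- wax_can: spray can, 66 mm across, 190 mm tall, origin under its centre; leave alone
- primer_can: spray can, 66 mm across, 200 mm tall, origin under its centre; leave alone
- water_bottle: water bottle, 64 mm across, 180 mm tall, origin under its centre; leave alone
- marker: marker pen lying along its y, 135 mm long, 12 mm thick; leave alone
- hose_fitting: small brass hose fitting standing on end, 22 mm across, 48 mm tall; leave alone
- roller: laminating roller lying on the bench, wooden handle and aluminium roller, 180 mm long, 22 mm high; leave alone
Mind the look-alikes: they are no part of the job. There is more than one size of the logger; the one meant has the size given above.

How it is judged:
By the outcome, as a careful person would: the job done as asked, in the order asked, and still so for the second after the job is handed in, with the robot touching nothing.
Of coupon_1, coupon_2, coupon_3, coupon_4 only 2 to 4 are there at a start; the rules pass over those that are not, and their reading is None.
At some moment in a run one of logger, coupon_1, coupon_2, coupon_3, coupon_4 may be knocked a few centimetres aside while the robot is not near it.
Once in a run the grip may slacken for a moment while it holds something.
It also fails if it takes over 210 s, if anything falls off the work surface, if the arm or the gripper's body presses on something with over 40 N, if the wrist force passes 120 N, or if a joint passes its speed limit or range.

## Working session

There is one attempt and no reset: what is moved stays moved. The work goes in short steps, Python scripts to look and compute and a shell command to move; the robot and the scene stay as the last step left them, time stands still between calls to the robot, and variables do not carry over. Pictures are saved under pics/ and viewed, at most 14 in all, crops included, and the job is handed in when it is done.

```bash
ls; mkdir -p pics
python3 - <<'E'
from plant import *
import cv2,numpy as np
for n in("top","scene"):
    p,d=read_camera(n); np.savez(f"pics/{n}0.npz",p=p,d=d); cv2.imwrite(f"pics/{n}0.png",p[:,:,::-1])
    c=calibration(n); print(n,c)
s=get_state();print(s["time"],s["eef_pos"],s["tcp_rot"])
E
```

```text
pics
top {'fx': 399.6273479304176, 'fy': 399.6273479304176, 'cx': 319.8063714483536, 'cy': 201.90214717027118, 'R': array([[ 0.02094372, -0.99976852,  0.00492614],
       [-0.99718233, -0.02124404, -0.07194504],
       [ 0.07203304, -0.00340546, -0.99739643]]), 't': array([-0.07032804,  0.51967058,  1.57692849])}
scene {'fx': 371.89162071660166, 'fy': 371.89162071660166, 'cx': 316.2505247297764, 'cy': 203.78764243349897, 'R': array([[ 0.40240651,  0.91545668,  0.00283874],
       [ 0.60396031, -0.26314945, -0.75231929],
       [-0.68796871,  0.30445267, -0.65879255]]), 't': array([-0.16548677, -0.30858614,  1.634637  ])}
0.1 [ 0.19051472 -0.54202871  0.23792771] [-7.65612518e-04  9.85776016e-01  1.68062659e-01  5.30905131e-05]
```

View pics/top0.png

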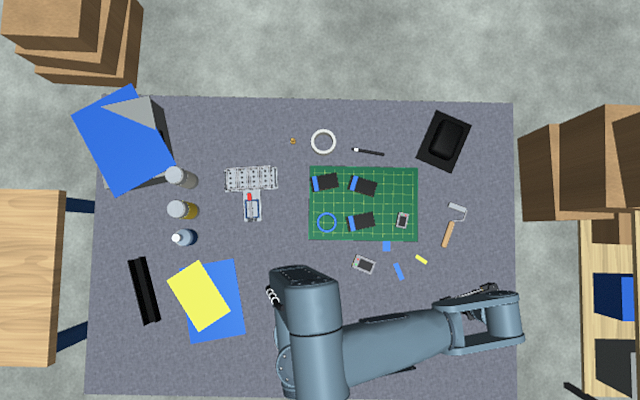

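View pics/scene0.png

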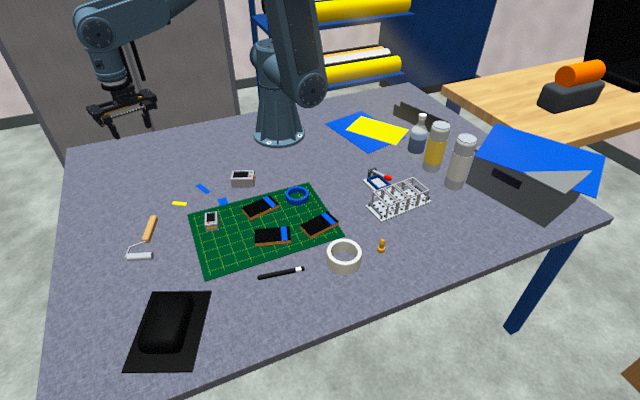

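Top view: the rack is at (250,178) with the cradle at (252,207) and the red grip at (249,196). Panels are at (325,182), (363,186) and (361,221), and the blue roll is at (327,222). There are two logger look-alikes. (402,220) lies on the mat and fits the description; (364,264) lies on the bench and looks larger. I'll measure both.

```bash
cat > h.py <<'E'
from plant import *
import numpy as np, cv2
from scipy.spatial.transform import Rotation as Ro
def rays(n,px,c):
    px=np.atleast_2d(np.array(px,float)); u=(px-[c["cx"],c["cy"]])/[c["fx"],c["fy"]]
    if n=="wrist":
        r=np.linalg.norm(u,axis=1)+1e-12; v=np.c_[u*(np.sin(r)/r)[:,None],np.cos(r)]
    else: v=np.c_[u,np.ones(len(u))]
    return -c["R"].T@c["t"], v@c["R"]
def cast(n,px,z,c=None):
    o,d=rays(n,px,c or calibration(n)); return o+d*((z-o[2])/d[:,2])[:,None]
def snap(n,name):
    c=calibration(n); p,d=read_camera(n); np.savez(f"pics/{name}.npz",p=p,d=d,**c)
    cv2.imwrite(f"pics/{name}.png",p[:,:,::-1]); return p,d,c
def load(name):
    q=np.load(f"pics/{name}.npz"); c={k:(q[k] if k in"Rt" else float(q[k])) for k in("fx","fy","cx","cy","R","t")}
    return q["p"],q["d"],c
def pose():
    s=get_state(); q=s["tcp_rot"]; return np.array(s["eef_pos"]),Ro.from_quat([q[1],q[2],q[3],q[0]]).as_matrix(),s
def quad(mask):
    cs,_=cv2.findContours(mask.astype(np.uint8),0,2); return sorted(cs,key=cv2.contourArea)[::-1]
def Rt(zdir,ydir):   # tool rotation from tool z and closing direction
    z=np.array(zdir,float);z/=np.linalg.norm(z); y=np.array(ydir,float);y-=z*(y@z);y/=np.linalg.norm(y)
    return np.c_[np.cross(y,z),y,z]
def to(p=None,R=None):
    """units: turn first (about TCP), then shift in the turned tool axes"""
    p0,R0,s=pose(); p=p0 if p is None else p; R=R0 if R is None else R
    if (R0[:,1]@R[:,1])<0: R=R@np.diag([-1,-1,1])
    print("turn",np.round(Ro.from_matrix(R0.T@R).as_rotvec()/.15,2),"shift",np.round(R.T@(p-p0)/.025,2),"world d mm",np.round((p-p0)*1e3,1))
E
python3 - <<'E'
from h import *
for n,pts in(("top",dict(rack=(250,178,.03),cradle=(252,207,.03),grip=(249,196,.04),c1=(325,182,.021),c2=(363,186,.021),c3=(361,221,.021),lg=(402,220,.033),lg2=(364,264,.03),btape=(327,222,.02),can=(182,210,.19),can2=(176,175,.19))),):
    for k,v in pts.items(): print(k,np.round(cast(n,v[:2],v[2])[0],3))
print(calibration("wrist"))
p=np.load("pics/top0.npz")["p"]
cv2.imwrite("pics/crop1.png",cv2.resize(p[150:290,215:425][:,:,::-1],None,fx=3.8,fy=3.8,interpolation=cv2.INTER_CUBIC))
E
```

```text
rack [0.61 0.22 0.03]
cradle [0.494 0.209 0.03 ]
grip [0.537 0.22  0.04 ]
c1 [ 0.601 -0.078  0.021]
c2 [ 0.588 -0.231  0.021]
c3 [ 0.448 -0.225  0.021]
lg [ 0.455 -0.385  0.033]
lg2 [ 0.28  -0.238  0.03 ]
btape [ 0.441 -0.09   0.02 ]
can [0.469 0.43  0.19 ]
can2 [0.594 0.457 0.19 ]
{'fx': 309.70691628693146, 'fy': 309.70691628693146, 'cx': 320.8502913179246, 'cy': 201.96506388331238, 'R': array([[ 0.33154168, -0.94343864, -0.00190957],
       [-0.9117908 , -0.3209386 ,  0.25619516],
       [-0.24231726, -0.08319824, -0.96662319]]), 't': array([-0.5745316 , -0.03579753,  0.38880632])}
```

View pics/crop1.png

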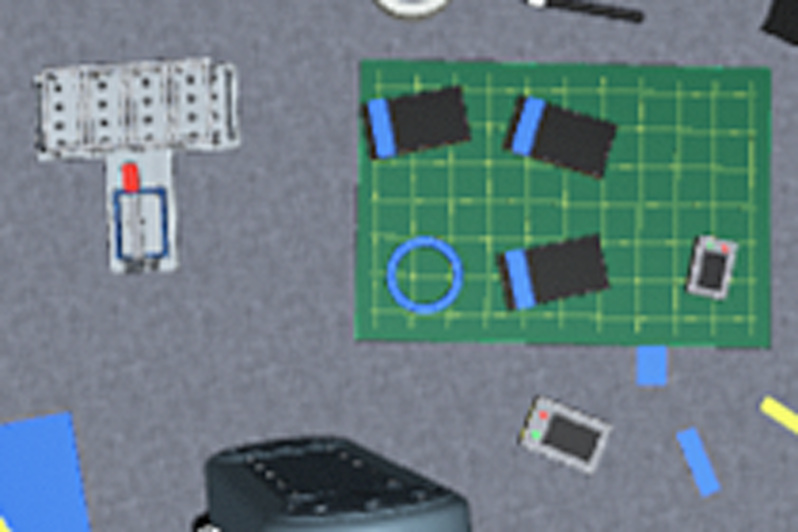

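The mat logger at crop (712,267) measures about 42 x 62 mm, which fits the 60 x 40 description. The bench one at (565,435) is about 80 mm long, so it's the look-alike. The three panels have their blue ends to the left, and the lever is nearly shut over the cradle.

Run:
```python
from h import *
to(np.array([.45,-.22,.40]),Rt([0,0,-1],[0,-1,0]))
c=calibration("wrist");p,R,s=pose();print("cam in tool",R.T@(-c["R"].T@c["t"]-p), "axis in tool",R.T@c["R"][2])
```

```text
turn [-0.01 -0.    2.25] shift [ 10.38 -12.88  -6.48] world d mm [259.5 322.  162.1]
cam in tool [ 0.06502683  0.00049895 -0.14595291] axis in tool [-2.56545918e-01 -3.50375662e-04  9.66531981e-01]
```

```bash
python3 -m pendant '[{"wz":0.75,"z":-0.8},{"wz":0.75,"z":-0.8},{"wz":0.75,"z":-0.8},{"x":0.6,"y":-0.75,"z":-0.8},{"x":0.6,"y":-0.75,"z":-0.8},{"x":0.6,"y":-0.75,"z":-0.8},{"x":0.6,"y":-0.75,"z":-0.8},{"x":0.6,"y":-0.75,"z":-0.8}]'; python3 -m pendant '[{"x":0.6,"y":-0.75},{"x":0.6,"y":-0.75},{"x":0.6,"y":-0.75},{"x":0.6,"y":-0.75},{"x":0.6,"y":-0.75},{"x":0.6,"y":-0.75},{"x":0.6,"y":-0.75},{"x":0.6,"y":-0.75}]'; python3 -m pendant '[{"x":0.6,"y":-0.8},{"x":0.6,"y":-0.8},{"x":0.6,"y":-0.8},{"x":0.6,"y":-0.8},{},{},{}]'
python3 - <<'E'
from h import *
snap("wrist","mat1"); p,R,s=pose(); print(p,s["joints"]); to(np.array([.45,-.22,.40]),Rt([0,0,-1],[0,-1,0]))
E
```

```text
[ 0.1905327  -0.54209825  0.23804652] [-1.43927493e+00  1.81355415e-01  1.60773487e+00 -1.63745843e-05
  1.35380411e+00 -2.06289042e-01]
turn [-0.01 -0.    2.25] shift [ 10.38 -12.88  -6.48] world d mm [259.5 322.1 162. ]invalid input
invalid input
invalid input
```

View pics/mat1.png

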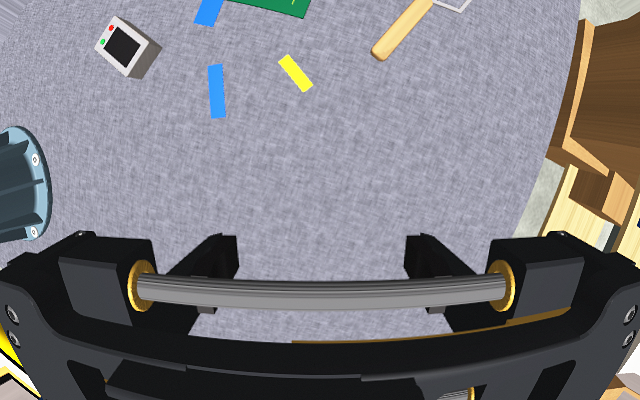

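"Invalid input": the rows need all six keys.

```bash
python3 -m pendant '[{"x":0,"y":0,"z":-0.8,"wx":0,"wy":0,"wz":0.75},{"x":0,"y":0,"z":-0.8,"wx":0,"wy":0,"wz":0.75},{"x":0,"y":0,"z":-0.8,"wx":0,"wy":0,"wz":0.75},{"x":0.6,"y":-0.75,"z":-0.8,"wx":0,"wy":0,"wz":0},{"x":0.6,"y":-0.75,"z":-0.8,"wx":0,"wy":0,"wz":0},{"x":0.6,"y":-0.75,"z":-0.8,"wx":0,"wy":0,"wz":0},{"x":0.6,"y":-0.75,"z":-0.8,"wx":0,"wy":0,"wz":0},{"x":0.6,"y":-0.75,"z":-0.8,"wx":0,"wy":0,"wz":0}]'; python3 -m pendant '[{"x":0.6,"y":-0.75,"z":0,"wx":0,"wy":0,"wz":0},{"x":0.6,"y":-0.75,"z":0,"wx":0,"wy":0,"wz":0},{"x":0.6,"y":-0.75,"z":0,"wx":0,"wy":0,"wz":0},{"x":0.6,"y":-0.75,"z":0,"wx":0,"wy":0,"wz":0},{"x":0.6,"y":-0.75,"z":0,"wx":0,"wy":0,"wz":0},{"x":0.6,"y":-0.75,"z":0,"wx":0,"wy":0,"wz":0},{"x":0.6,"y":-0.75,"z":0,"wx":0,"wy":0,"wz":0},{"x":0.6,"y":-0.75,"z":0,"wx":0,"wy":0,"wz":0}]'; python3 -m pendant '[{"x":0.6,"y":-0.8,"z":0,"wx":0,"wy":0,"wz":0},{"x":0.6,"y":-0.8,"z":0,"wx":0,"wy":0,"wz":0},{"x":0.6,"y":-0.8,"z":0,"wx":0,"wy":0,"wz":0},{"x":0.6,"y":-0.8,"z":0,"wx":0,"wy":0,"wz":0},{"x":0,"y":0,"z":0,"wx":0,"wy":0,"wz":0},{"x":0,"y":0,"z":0,"wx":0,"wy":0,"wz":0}]'
python3 - <<'E'
from h import *
snap("wrist","mat2"); p,R,s=pose(); print(p,s["joints"]); to(np.array([.45,-.22,.40]),Rt([0,0,-1],[0,-1,0]))
E
```

```text
time: 0.95
eef_pos: [0.266, -0.4478, 0.3992]
tcp_rot: [-0.0, 1.0, 0.0, -0.0]
ft_force: [0.1, -0.9, 0.8]
finger_gap: 1.001
gripper_force: 0.0
time: 1.75
eef_pos: [0.3859, -0.2978, 0.3985]
tcp_rot: [-0.0, 1.0, 0.0, -0.0]
ft_force: [-0.7, -0.5, 0.2]
finger_gap: 0.996
gripper_force: 0.0
time: 2.35
eef_pos: [0.4454, -0.2185, 0.3985]
tcp_rot: [0.0, 1.0, 0.001, -0.0]
ft_force: [-1.6, -0.3, -0.8]
finger_gap: 1.002
gripper_force: 0.0
[ 0.44517197 -0.21899237  0.39848584] [-6.96621174e-01 -8.66442128e-02  1.56952678e+00 -4.34319753e-04
  1.65914221e+00  8.73639428e-01]
turn [0. 0. 0.] shift [ 0.19  0.04 -0.06] world d mm [ 4.8 -1.   1.5]
```

View pics/mat2.png

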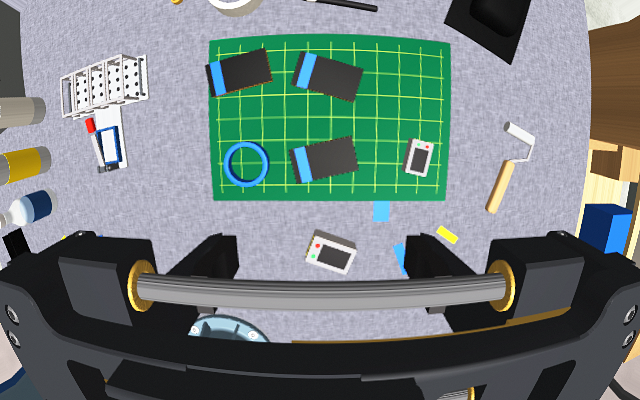

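Wrist view of the mat: panels at (240,73), (328,77) and (324,160), the logger at (419,157), the blue roll at (246,163), the bench look-alike at (331,252), and the rack at the left edge (105,85). Next I measure the mat items and move over the rack.

```bash
cat >> h.py <<'E'
def coupons(p,c,n="wrist",area=700):
    """top faces of flat panels on the mat: centre, long-axis direction, sizes"""
    i=p.astype(int); r,g,b=i[...,0],i[...,1],i[...,2]
    dark=(i.max(2)<75)&((i.max(2)-i.min(2))<25); blue=(b>150)&(b-r>60)
    m=cv2.morphologyEx((dark|blue).astype(np.uint8),cv2.MORPH_CLOSE,np.ones((3,3))); out=[]
    for k in quad(m):
        if cv2.contourArea(k)<area: break
        w=cast(n,k[:,0,:],.021,c)[:,:2]
        (x,y),(a,bb),t=cv2.minAreaRect((w*1000).astype(np.float32)); t=np.radians(t)
        if a<bb: a,bb,t=bb,a,t+np.pi/2
        if not(.25<x/1000<.8 and abs(y)<500 and 95<a<125 and 50<bb<72): continue
        t=(t)%np.pi
        u,v=k[:,0].mean(0); out.append((round(x/1000,4),round(y/1000,4),round(np.degrees(t),1),round(a),round(bb)))
    return out
E
python3 - <<'E'
from h import *
p,d,c=load("mat2"); print(coupons(p,c))
sub=p[135:185,395:445].astype(int); m=np.zeros(p.shape[:2],bool); m[135:185,395:445]=((sub.max(2)-sub.min(2))<45)
k=quad(m)[0]; w=cast("wrist",k[:,0],.033,c)[:,:2]*1000; print(cv2.minAreaRect(w.astype(np.float32)))
to(np.array([.50,.2,.33]))
E
python3 -m pendant '[{"x":0.2,"y":-1,"z":0.3,"wx":0,"wy":0,"wz":0},{"x":0.2,"y":-1,"z":0.3,"wx":0,"wy":0,"wz":0},{"x":0.2,"y":-1,"z":0.3,"wx":0,"wy":0,"wz":0},{"x":0.2,"y":-1,"z":0.3,"wx":0,"wy":0,"wz":0},{"x":0.2,"y":-1,"z":0.3,"wx":0,"wy":0,"wz":0},{"x":0.2,"y":-1,"z":0.3,"wx":0,"wy":0,"wz":0},{"x":0.2,"y":-1,"z":0.3,"wx":0,"wy":0,"wz":0},{"x":0.2,"y":-1,"z":0.3,"wx":0,"wy":0,"wz":0}]' >/dev/null; python3 -m pendant '[{"x":0,"y":-1,"z":0,"wx":0,"wy":0,"wz":0},{"x":0,"y":-1,"z":0,"wx":0,"wy":0,"wz":0},{"x":0,"y":-1,"z":0,"wx":0,"wy":0,"wz":0},{"x":0,"y":-1,"z":0,"wx":0,"wy":0,"wz":0},{"x":0,"y":-1,"z":0,"wx":0,"wy":0,"wz":0},{"x":0,"y":-1,"z":0,"wx":0,"wy":0,"wz":0},{"x":0,"y":-1,"z":0,"wx":0,"wy":0,"wz":0},{"x":0,"y":-1,"z":0,"wx":0,"wy":0,"wz":0}]'>/dev/null;python3 -m pendant '[{"x":0,"y":-0.7,"z":0,"wx":0,"wy":0,"wz":0},{"x":0,"y":0,"z":0,"wx":0,"wy":0,"wz":0},{"x":0,"y":0,"z":0,"wx":0,"wy":0,"wz":0},{"x":0,"y":0,"z":0,"wx":0,"wy":0,"wz":0}]'
python3 - <<'E'
from h import *
snap("wrist","rack1"); p,d,c=load("rack1"); p0,R,s=pose(); print(s["joints"])
cv2.imwrite("pics/rack1z.png",cv2.resize(p[40:240,160:420][:,:,::-1],None,fx=3,fy=3,interpolation=cv2.INTER_CUBIC))
E
```

```text
[(0.5883, -0.2286, np.float64(73.5), 109, 62), (0.6006, -0.0757, np.float64(101.7), 109, 61)]
((454.3935241699219, -383.9244079589844), (47.67668151855469, 60.08193588256836), 78.5338134765625)
turn [0. 0. 0.] shift [  2.2  -16.76   2.74] world d mm [ 54.8 419.  -68.5]
time: 4.4
eef_pos: [0.4856, 0.1975, 0.3386]
tcp_rot: [0.0, 1.0, -0.001, -0.0]
ft_force: [0.0, 0.2, 0.3]
finger_gap: 0.999
gripper_force: 0.0
[ 1.60018695e-01 -1.61051876e-03  1.60343544e+00 -3.13631153e-04
  1.53980029e+00  1.73210041e+00]
```

View pics/rack1z.png

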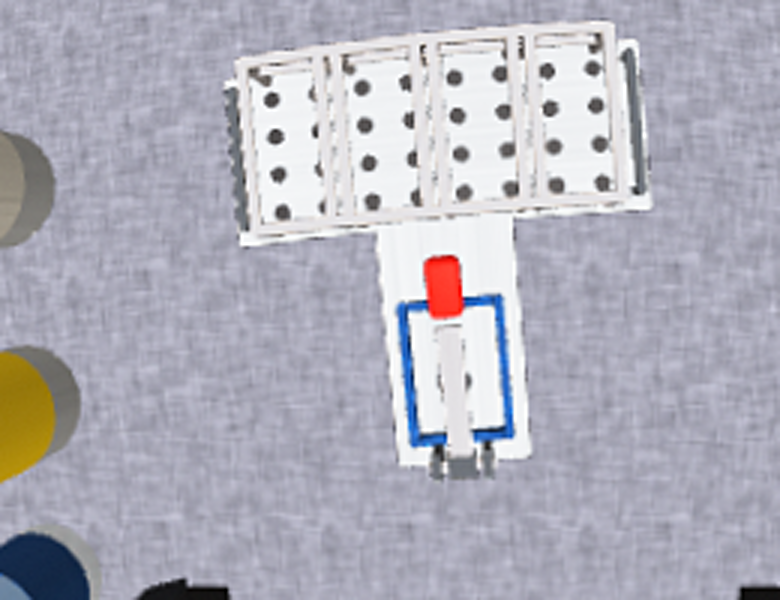

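Enlarged rack: hoop-top corners at crop (237,62), (613,24), (632,198), (255,238), blue pocket corners at (399,303), (502,295), (515,436), (412,445), red grip centred at (444,287). The lever is nearly shut.

Run:
```python
from h import *
p,d,c=load("rack1")
f=lambda a:np.array(a)/3+[160,40]
def rect(a,z,l):
    w=cast("wrist",f(a),z,c)[:,:2]*1000; (x,y),s,t=cv2.minAreaRect(w.astype(np.float32))
    e1=(w[0]-w[1]+w[3]-w[2]); print(l,np.round(w.mean(0),1),np.round(s,1),"rack x yaw",np.degrees(np.arctan2(e1[1],e1[0])))
rect([(237,62),(613,24),(632,198),(255,238)],.063,"hoops")
rect([(399,303),(502,295),(515,436),(412,445)],.022,"pocket")
i=p.astype(int); red=(i[...,0]>180)&(i[...,1]<90)
k=quad(red)[0]; ctr=k[:,0].mean(0); print("red px",ctr,[np.round(cv2.minAreaRect((cast("wrist",k[:,0],z,c)[:,:2]*1000).astype(np.float32)),1) if 0 else cv2.minAreaRect((cast("wrist",k[:,0],z,c)[:,:2]*1000).astype(np.float32)) for z in (.048,.06)])
dd=d[red]; print("red depth",np.median(dd)); o,r=rays("wrist",[ctr],c); print("grip pt via depth",o+r/ (r@c["R"].T)[:,2:3]*np.median(dd))
m=d>0; v,u=np.nonzero(m);
```

```text
hoops [605.8 219.3] [ 83.7 172.3] rack x yaw 95.26561554576007
pocket [487.9 209.7] [72.6 52.7] rack x yaw 94.5846720688375
red px [307.75 134.6 ] [((531.9375, 215.3526611328125), (28.23764419555664, 15.649932861328125), 6.604078769683838), ((532.456787109375, 214.8447265625), (27.46155548095703, 15.2197847366333), 6.604048728942871)]
red depth 0.40434796
grip pt via depth [[0.53345866 0.21420644 0.07083508]]
```

```bash
cat >> h.py <<'E'
yaw=np.radians(95.1); rx=np.array([np.cos(yaw),np.sin(yaw),0]); ry=np.array([-rx[1],rx[0],0]); zz=np.array([0,0,1.])
cr=np.array([.4879,.2097,.008]); rk=np.array([.6058,.2193,0]); hinge=np.r_[(cr+.043*ry)[:2],.042]
def gp(t): return hinge-ry*.092*np.cos(t)+zz*.092*np.sin(t)
E
python3 - <<'E'
from h import *
to(gp(.25)-zz*.01,Rt(-zz,-rx))
t=np.linspace(.25,2.12,17); q=np.array([gp(a) for a in t]); dq=np.diff(q,axis=0)/.025
print(np.round(np.c_[-dq@ry,-dq[:,2]],2).tolist())
E
```

```text
turn [ 0.  -0.  -0.6] shift [ 1.98 -0.47 11.36] world d mm [  48.3   16.2 -283.9]
[[-0.13, -0.41], [-0.18, -0.39], [-0.22, -0.37], [-0.26, -0.34], [-0.3, -0.31], [-0.33, -0.27], [-0.36, -0.23], [-0.39, -0.18], [-0.41, -0.14], [-0.42, -0.09], [-0.43, -0.04], [-0.43, 0.01], [-0.43, 0.06], [-0.42, 0.11], [-0.4, 0.16], [-0.38, 0.2]]
```

```bash
python3 -m pendant '[{"x":0.5,"y":-0.12,"z":0.9,"wx":0,"wy":0,"wz":-0.3},{"x":0.5,"y":-0.12,"z":0.9,"wx":0,"wy":0,"wz":-0.3},{"x":0.5,"y":-0.12,"z":0.9,"wx":0,"wy":0,"wz":0},{"x":0.5,"y":-0.12,"z":0.9,"wx":0,"wy":0,"wz":0},{"x":0,"y":0,"z":0.9,"wx":0,"wy":0,"wz":0},{"x":0,"y":0,"z":0.9,"wx":0,"wy":0,"wz":0},{"x":0,"y":0,"z":0.9,"wx":0,"wy":0,"wz":0},{"x":0,"y":0,"z":0.9,"wx":0,"wy":0,"wz":0}]' 0.0 5 >/dev/null; python3 -m pendant '[{"x":0,"y":0,"z":0.9,"wx":0,"wy":0,"wz":0},{"x":0,"y":0,"z":0.5,"wx":0,"wy":0,"wz":0},{"x":0,"y":0,"z":0,"wx":0,"wy":0,"wz":0},{"x":0,"y":0,"z":0,"wx":0,"wy":0,"wz":0},{"x":0,"y":0,"z":0,"wx":0,"wy":0,"wz":0}]'
python3 - <<'E'
from h import *
to(gp(.25)-zz*.01,Rt(-zz,-rx))
E
```

```text
time: 5.75
eef_pos: [0.5357, 0.2136, 0.1252]
tcp_rot: [-0.0, 0.999, 0.045, 0.001]
ft_force: [-1.5, 0.3, 0.4]
finger_gap: 0.5
gripper_force: 0.0
turn [-0.   -0.02  0.01] shift [-0.07 -0.01  2.82] world d mm [ -1.8   0.2 -70.4]
```

```bash
python3 -m pendant '[{"x":-0.07,"y":0,"z":0.7,"wx":0,"wy":0,"wz":0},{"x":0,"y":0,"z":0.7,"wx":0,"wy":0,"wz":0},{"x":0,"y":0,"z":0.7,"wx":0,"wy":0,"wz":0},{"x":0,"y":0,"z":0.7,"wx":0,"wy":0,"wz":0},{"x":0,"y":0,"z":0,"wx":0,"wy":0,"wz":0},{"x":0,"y":0,"z":0,"wx":0,"wy":0,"wz":0}]'; python3 -m pendant '[{"x":0,"y":0,"z":0,"wx":0,"wy":0,"wz":0},{"x":0,"y":0,"z":0,"wx":0,"wy":0,"wz":0},{"x":0,"y":0,"z":0,"wx":0,"wy":0,"wz":0},{"x":0,"y":0,"z":0,"wx":0,"wy":0,"wz":0},{"x":0,"y":0,"z":0,"wx":0,"wy":0,"wz":0},{"x":0,"y":0,"z":0,"wx":0,"wy":0,"wz":0},{"x":0,"y":0,"z":0,"wx":0,"wy":0,"wz":0},{"x":0,"y":0,"z":0,"wx":0,"wy":0,"wz":0}]' -1 6
```

```text
time: 6.35
eef_pos: [0.5334, 0.2136, 0.0547]
tcp_rot: [-0.0, 0.999, 0.045, 0.0]
ft_force: [0.4, 0.5, -0.5]
finger_gap: 0.502
gripper_force: 0.0
time: 7.15
eef_pos: [0.5332, 0.2151, 0.0544]
tcp_rot: [-0.001, 0.999, 0.045, 0.001]
ft_force: [0.7, 7.2, 0.3]
finger_gap: 0.185
gripper_force: 6.0
```

```bash
python3 -m pendant '[{"x":-0.13,"y":-0.06,"z":-0.41,"wx":0,"wy":0,"wz":0},{"x":-0.18,"y":0,"z":-0.39,"wx":0,"wy":0,"wz":0},{"x":-0.22,"y":0,"z":-0.37,"wx":0,"wy":0,"wz":0},{"x":-0.26,"y":0,"z":-0.34,"wx":0,"wy":0,"wz":0},{"x":-0.3,"y":0,"z":-0.31,"wx":0,"wy":0,"wz":0},{"x":-0.33,"y":0,"z":-0.27,"wx":0,"wy":0,"wz":0},{"x":-0.36,"y":0,"z":-0.23,"wx":0,"wy":0,"wz":0},{"x":-0.39,"y":0,"z":-0.18,"wx":0,"wy":0,"wz":0}]'; python3 -m pendant '[{"x":-0.41,"y":0,"z":-0.14,"wx":0,"wy":0,"wz":0},{"x":-0.42,"y":0,"z":-0.09,"wx":0,"wy":0,"wz":0},{"x":-0.43,"y":0,"z":-0.04,"wx":0,"wy":0,"wz":0},{"x":-0.43,"y":0,"z":0.01,"wx":0,"wy":0,"wz":0},{"x":-0.43,"y":0,"z":0.06,"wx":0,"wy":0,"wz":0},{"x":-0.42,"y":0,"z":0.11,"wx":0,"wy":0,"wz":0},{"x":-0.4,"y":0,"z":0.16,"wx":0,"wy":0,"wz":0},{"x":-0.38,"y":0,"z":0.2,"wx":0,"wy":0,"wz":0}]';python3 -m pendant '[{"x":0,"y":0,"z":0,"wx":0,"wy":0,"wz":0},{"x":0,"y":0,"z":0,"wx":0,"wy":0,"wz":0},{"x":0,"y":0,"z":0,"wx":0,"wy":0,"wz":0}]'
```

```text
time: 7.95
eef_pos: [0.4781, 0.2105, 0.117]
tcp_rot: [-0.0, 0.999, 0.045, 0.0]
ft_force: [1.3, 4.9, -2.3]
finger_gap: 0.183
gripper_force: 6.0
time: 8.75
eef_pos: [0.396, 0.2034, 0.1104]
tcp_rot: [-0.001, 0.999, 0.045, 0.001]
ft_force: [5.2, 9.6, 5.4]
finger_gap: 0.18
gripper_force: 6.0
time: 9.05
eef_pos: [0.3951, 0.2033, 0.11]
tcp_rot: [-0.001, 0.999, 0.045, -0.0]
ft_force: [-2.3, 8.0, 2.0]
finger_gap: 0.181
gripper_force: 6.0
```

```bash
python3 -m pendant '[{"x":0,"y":0,"z":0,"wx":0,"wy":0,"wz":0},{"x":0,"y":0,"z":0,"wx":0,"wy":0,"wz":0},{"x":0,"y":0,"z":0,"wx":0,"wy":0,"wz":0},{"x":0,"y":0,"z":-0.6,"wx":0,"wy":0,"wz":0},{"x":0,"y":0,"z":-0.9,"wx":0,"wy":0,"wz":0},{"x":0,"y":0,"z":-0.9,"wx":0,"wy":0,"wz":0},{"x":0,"y":0,"z":-0.9,"wx":0,"wy":0,"wz":0},{"x":0.5,"y":0,"z":0,"wx":0,"wy":0,"wz":0}]' 0 >/dev/null; python3 -m pendant '[{"x":0.8,"y":0,"z":0,"wx":0,"wy":0,"wz":0},{"x":0.8,"y":0,"z":0,"wx":0,"wy":0,"wz":0},{"x":0.5,"y":0,"z":0,"wx":0,"wy":0,"wz":0},{"x":0,"y":0,"z":0,"wx":0,"wy":0,"wz":0},{"x":0,"y":0,"z":0,"wx":0,"wy":0,"wz":0},{"x":0,"y":0,"z":0,"wx":0,"wy":0,"wz":0}]' 1
python3 - <<'E'
from h import *
snap("wrist","rack2"); p,d,c=load("rack2"); 
cv2.imwrite("pics/rack2z.png",cv2.resize(p[40:290,160:460][:,:,::-1],None,fx=2.6,fy=2.4*1,interpolation=cv2.INTER_CUBIC))
E
```

```text
time: 10.45
eef_pos: [0.4599, 0.2084, 0.1914]
tcp_rot: [0.0, 0.999, 0.045, -0.001]
ft_force: [-0.4, -0.2, 0.2]
finger_gap: 0.999
gripper_force: 0.0
```

View pics/rack2z.png

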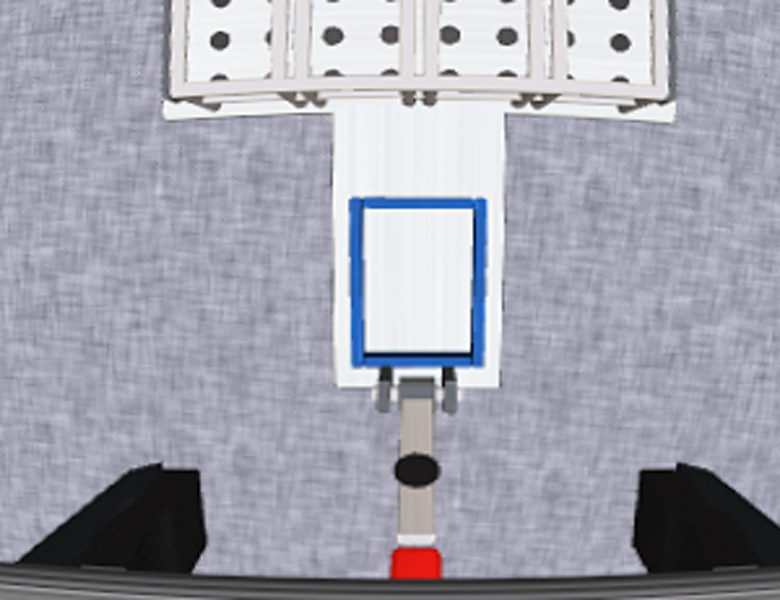

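The lever is folded back, with the red grip at crop (415,563). The pocket is empty and clear, with corners (350,198) to (486,367).

```bash
cat >> h.py <<'E'
def pocket(p,c):
    i=p.astype(int); b=(i[...,2]-i[...,0]>60)&(i[...,2]<230); cs,hi=cv2.findContours(b.astype(np.uint8),cv2.RETR_CCOMP,cv2.CHAIN_APPROX_NONE)
    for j,k in enumerate(cs):
        if cv2.contourArea(k)<600: continue
        w=cast("wrist",k[:,0],.022,c)[:,:2]*1000; (x,y),s,t=cv2.minAreaRect(w.astype(np.float32))
        if .44<x/1000<.54 and .15<y/1000<.27 and max(s)<90: print("hole" if hi[0][j][3]>=0 else "outer",round(x,1),round(y,1),np.round(s,1),round(t,2))
E
python3 - <<'E'
from h import *
p,d,c=load("rack2"); pocket(p,c)
i=p.astype(int); f=lambda a:np.array(a)/[2.6,2.4]+[160,40]
w=cast("wrist",f([(352,282),(486,282)]),.022,c)[:,:2]; print(w)
print("hoop near side wire ends",cast("wrist",f([(170,92),(668,88)]),.063,c))
print("hinge",cast("wrist",f([(417,388)]),.045,c))
print("logger over:"); to(np.array([.4544,-.3839,.15]))
p,d,c=load("mat2"); q=cast("wrist",[(411,174),(429,177),(433,143),(413,140)],.033,c); print(q)
E
```

```text
outer 488.1 210.9 [72.8 53.3] 5.29
hole 487.6 210.7 [65.4 45.7] 5.17
[[0.48575444 0.23633594]
 [0.49053451 0.18378421]]
hoop near side wire ends [[0.55882326 0.30291607 0.063     ]
 [0.57598866 0.13163784 0.063     ]]
hinge [[0.44756226 0.2071391  0.045     ]]
logger over:
turn [0. 0. 0.] shift [-2.36 23.58  1.67] world d mm [  -5.5 -592.3  -41.6]
[[ 0.42467104 -0.37420423  0.033     ]
 [ 0.42005435 -0.40796255  0.033     ]
 [ 0.47979542 -0.41169281  0.033     ]
 [ 0.48334275 -0.37484827  0.033     ]]
```

```bash
python3 -m pendant '[{"x":0,"y":1,"z":-0.2,"wx":0,"wy":0,"wz":0},{"x":0,"y":1,"z":-0.2,"wx":0,"wy":0,"wz":0},{"x":0,"y":1,"z":-0.2,"wx":0,"wy":0,"wz":0},{"x":0,"y":1,"z":0,"wx":0,"wy":0,"wz":0},{"x":0,"y":1,"z":0,"wx":0,"wy":0,"wz":0},{"x":0,"y":1,"z":0,"wx":0,"wy":0,"wz":0},{"x":0,"y":1,"z":0,"wx":0,"wy":0,"wz":0},{"x":0,"y":1,"z":0,"wx":0,"wy":0,"wz":0}]' >/dev/null;python3 -m pendant '[{"x":0,"y":1,"z":0,"wx":0,"wy":0,"wz":0},{"x":0,"y":1,"z":0,"wx":0,"wy":0,"wz":0},{"x":-0.3,"y":1,"z":0,"wx":0,"wy":0,"wz":0},{"x":-0.3,"y":1,"z":0,"wx":0,"wy":0,"wz":0},{"x":-0.3,"y":1,"z":0,"wx":0,"wy":0,"wz":0},{"x":-0.3,"y":1,"z":0,"wx":0,"wy":0,"wz":0},{"x":-0.3,"y":1,"z":0,"wx":0,"wy":0,"wz":0},{"x":-0.3,"y":1,"z":0,"wx":0,"wy":0,"wz":0}]' >/dev/null; python3 -m pendant '[{"x":-0.3,"y":1,"z":0,"wx":0,"wy":0,"wz":0},{"x":-0.3,"y":1,"z":0,"wx":0,"wy":0,"wz":0},{"x":-0.3,"y":1,"z":0,"wx":0,"wy":0,"wz":0},{"x":-0.3,"y":1,"z":0,"wx":0,"wy":0,"wz":0},{"x":-0.3,"y":1,"z":0,"wx":0,"wy":0,"wz":0},{"x":-0.3,"y":1,"z":0,"wx":0,"wy":0,"wz":0},{"x":0,"y":1,"z":0,"wx":0,"wy":0,"wz":0},{"x":0,"y":0.6,"z":0,"wx":0,"wy":0,"wz":0}]' >/dev/null; python3 -m pendant '[{"x":0,"y":0,"z":0,"wx":0,"wy":0,"wz":0},{"x":0,"y":0,"z":0,"wx":0,"wy":0,"wz":0},{"x":0,"y":0,"z":0,"wx":0,"wy":0,"wz":0}]'
python3 - <<'E'
from h import *
p,d,c=snap("wrist","log1"); 
cv2.imwrite("pics/log1z.png",cv2.resize(p[40:290,200:460][:,:,::-1],None,fx=2.4,fy=2.4,interpolation=cv2.INTER_CUBIC))
E
```

```text
time: 13.2
eef_pos: [0.4244, -0.386, 0.2068]
tcp_rot: [-0.0, 0.999, 0.046, -0.0]
ft_force: [0.2, 0.3, -0.5]
finger_gap: 0.995
gripper_force: 0.0
```

View pics/log1z.png

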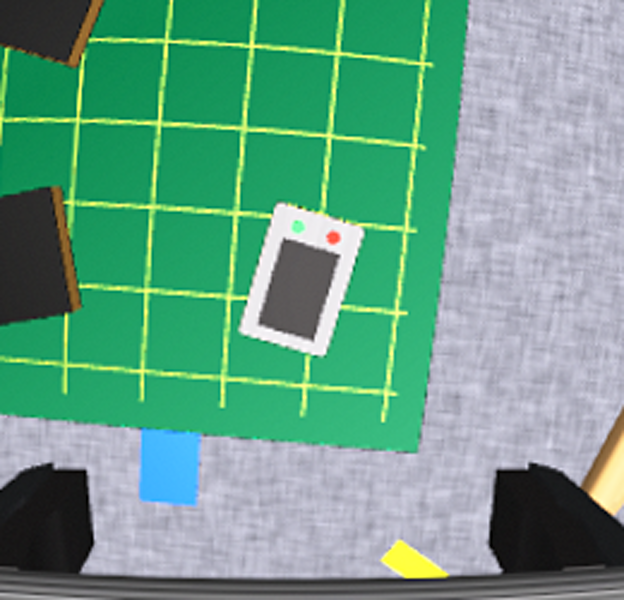

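Enlarged: this is the mat logger, black panel up, with top corners at crop (279,203), (364,228), (322,357), (239,331). I measure it to check the size, then reach.

Run:
```python
from h import *
p,d,c=load("log1")
w=cast("wrist",np.array([(279,203),(364,228),(322,357),(239,331)])/2.4+[200,40],.033,c); ctr=w.mean(0)
l=(w[0]+w[1]-w[2]-w[3])/2; s=(w[1]+w[2]-w[0]-w[3])/2; print(ctr,np.linalg.norm(l),np.linalg.norm(s),np.degrees(np.arctan2(l[1],l[0])),np.degrees(np.arctan2(s[1],s[0])))
t=np.r_[ctr[:2],.019]; yd=np.cross(zz,l/np.linalg.norm(l)); to(t,Rt(-zz,yd))
```

```text
[ 0.4534059 -0.3883989  0.033    ] 0.05895066174982889 0.03806826050792008 -12.159958965164668 -101.7205851617216
turn [-0.    0.    2.02] shift [ 1.15 -0.15  7.52] world d mm [  28.9   -2.3 -188. ]
```

It measures 59 x 38 mm, so this is the right logger.

```bash
python3 -m pendant '[{"x":0,"y":0,"z":0,"wx":0,"wy":0,"wz":0.67},{"x":0,"y":0,"z":0,"wx":0,"wy":0,"wz":0.67},{"x":0,"y":0,"z":0,"wx":0,"wy":0,"wz":0.67},{"x":0.6,"y":-0.07,"z":1,"wx":0,"wy":0,"wz":0},{"x":0.55,"y":-0.08,"z":1,"wx":0,"wy":0,"wz":0},{"x":0,"y":0,"z":1,"wx":0,"wy":0,"wz":0},{"x":0,"y":0,"z":1,"wx":0,"wy":0,"wz":0},{"x":0,"y":0,"z":1,"wx":0,"wy":0,"wz":0}]'>/dev/null; python3 -m pendant '[{"x":0,"y":0,"z":0.5,"wx":0,"wy":0,"wz":0},{"x":0,"y":0,"z":0,"wx":0,"wy":0,"wz":0},{"x":0,"y":0,"z":0,"wx":0,"wy":0,"wz":0},{"x":0,"y":0,"z":0,"wx":0,"wy":0,"wz":0}]'
python3 - <<'E'
from h import *
p,d,c=snap("wrist","log2")
l=np.array([np.cos(np.radians(-12)),np.sin(np.radians(-12)),0]); to(np.array([.4534,-.3884,.019]),Rt(-zz,np.cross(zz,l)))
i=p.astype(int); o=p[40:290,200:460]; cv2.imwrite("pics/log2z.png",cv2.resize(o[:,:,::-1],None,fx=2.4,fy=2.4))
E
```

```text
time: 14.45
eef_pos: [0.454, -0.3904, 0.0712]
tcp_rot: [0.001, 0.994, -0.105, 0.001]
ft_force: [0.4, 0.4, 0.6]
finger_gap: 1.002
gripper_force: 0.0
turn [ 0.01 -0.01 -0.01] shift [-0.04 -0.08  2.09] world d mm [ -0.6   2.1 -52.1]
```

View pics/log2z.png

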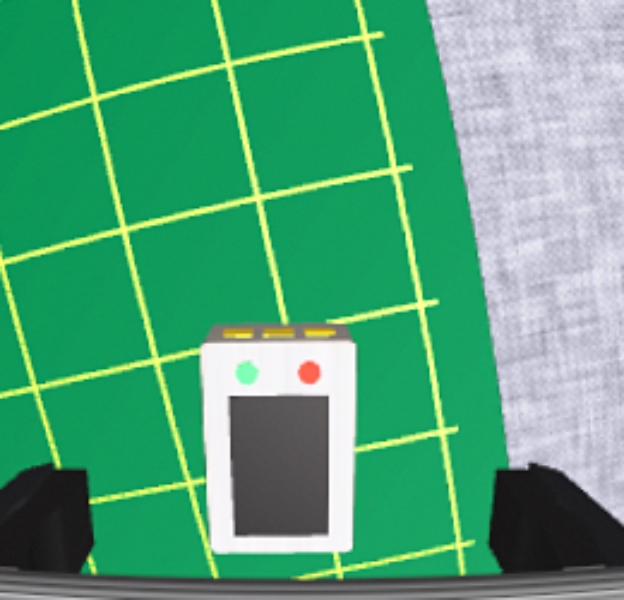

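The logger is between the fingers, with its yellow sockets visible at crop (278,333). Top corners: (202,344), (356,342), (352,551), (213,553).

Run:
```python
from h import *
p,d,c=load("log2")
w=cast("wrist",np.array([(202,344),(356,342),(352,551),(213,553)])/2.4+[200,40],.033,c); ctr=w.mean(0)
l=(w[0]+w[1]-w[2]-w[3])/2; s=(w[1]+w[2]-w[0]-w[3])/2; print(ctr,np.linalg.norm(l),np.linalg.norm(s),np.degrees(np.arctan2(l[1],l[0])),np.degrees(np.arctan2(s[1],s[0])))
to(np.r_[ctr[:2],.019],Rt(-zz,np.cross(zz,l)))
```

```text
[ 0.45347426 -0.38856302  0.033     ] 0.058876852193835906 0.03882737163982082 -11.39620468109428 -101.2369050953185
turn [ 0.01 -0.01 -0.08] shift [-0.03 -0.07  2.09] world d mm [ -0.5   1.9 -52.1]
```

```bash
python3 -m pendant '[{"x":-0.03,"y":-0.07,"z":0.7,"wx":0,"wy":0,"wz":-0.06},{"x":0,"y":0,"z":0.7,"wx":0,"wy":0,"wz":0},{"x":0,"y":0,"z":0.69,"wx":0,"wy":0,"wz":0},{"x":0,"y":0,"z":0,"wx":0,"wy":0,"wz":0},{"x":0,"y":0,"z":0,"wx":0,"wy":0,"wz":0},{"x":0,"y":0,"z":0,"wx":0,"wy":0,"wz":0}]';  python3 -m pendant '[{"x":0,"y":0,"z":0,"wx":0,"wy":0,"wz":0},{"x":0,"y":0,"z":0,"wx":0,"wy":0,"wz":0},{"x":0,"y":0,"z":0,"wx":0,"wy":0,"wz":0},{"x":0,"y":0,"z":0,"wx":0,"wy":0,"wz":0},{"x":0,"y":0,"z":0,"wx":0,"wy":0,"wz":0},{"x":0,"y":0,"z":0,"wx":0,"wy":0,"wz":0},{"x":0,"y":0,"z":0,"wx":0,"wy":0,"wz":0},{"x":0,"y":0,"z":0,"wx":0,"wy":0,"wz":0}]' -1 40;  python3 -m pendant '[{"x":0,"y":0,"z":-0.4,"wx":0,"wy":0,"wz":0},{"x":0,"y":0,"z":-0.8,"wx":0,"wy":0,"wz":0},{"x":0,"y":0,"z":-0.8,"wx":0,"wy":0,"wz":0},{"x":0,"y":0,"z":-0.8,"wx":0,"wy":0,"wz":0},{"x":0,"y":0,"z":-0.8,"wx":0,"wy":0,"wz":0},{"x":0,"y":0,"z":-0.8,"wx":0,"wy":0,"wz":0},{"x":0,"y":0,"z":0,"wx":0,"wy":0,"wz":0},{"x":0,"y":0,"z":0,"wx":0,"wy":0,"wz":0}]'
python3 - <<'E'
from h import *
cr=np.array([.488,.2109,.008]); to(np.r_[cr[:2],.12],Rt(-zz,-rx))
E
```

```text
time: 15.1
eef_pos: [0.4536, -0.3887, 0.0187]
tcp_rot: [0.001, 0.995, -0.101, 0.001]
ft_force: [0.6, 0.1, 0.0]
finger_gap: 0.999
gripper_force: 0.0
time: 15.9
eef_pos: [0.4528, -0.3877, 0.0172]
tcp_rot: [-0.0, 0.995, -0.101, -0.0]
ft_force: [-0.3, 0.6, 0.5]
finger_gap: 0.452
gripper_force: 40.0
time: 16.7
eef_pos: [0.4528, -0.3877, 0.1273]
tcp_rot: [0.0, 0.995, -0.101, 0.0]
ft_force: [0.9, 0.0, -1.9]
finger_gap: 0.448
gripper_force: 40.0
turn [ 0.   -0.   -1.94] shift [  3.53 -23.73   0.29] world d mm [ 35.2 598.6  -7.3]
```

```bash
python3 -m pendant '[{"x":0,"y":0,"z":0,"wx":0,"wy":0,"wz":-0.65},{"x":0,"y":0,"z":0,"wx":0,"wy":0,"wz":-0.65},{"x":0,"y":0,"z":0,"wx":0,"wy":0,"wz":-0.65},{"x":0,"y":-0.95,"z":0,"wx":0,"wy":0,"wz":0},{"x":0.1,"y":-0.95,"z":0,"wx":0,"wy":0,"wz":0},{"x":0.2,"y":-0.95,"z":0,"wx":0,"wy":0,"wz":0},{"x":0.2,"y":-0.95,"z":0,"wx":0,"wy":0,"wz":0},{"x":0.2,"y":-0.95,"z":0,"wx":0,"wy":0,"wz":0}]' >/dev/null;python3 -m pendant '[{"x":0.2,"y":-0.95,"z":0,"wx":0,"wy":0,"wz":0},{"x":0.2,"y":-0.95,"z":0,"wx":0,"wy":0,"wz":0},{"x":0.2,"y":-0.95,"z":0,"wx":0,"wy":0,"wz":0},{"x":0.2,"y":-0.95,"z":0,"wx":0,"wy":0,"wz":0},{"x":0.2,"y":-0.95,"z":0,"wx":0,"wy":0,"wz":0},{"x":0.2,"y":-0.95,"z":0,"wx":0,"wy":0,"wz":0},{"x":0.2,"y":-0.95,"z":0,"wx":0,"wy":0,"wz":0},{"x":0.2,"y":-0.95,"z":0,"wx":0,"wy":0,"wz":0}]' >/dev/null; python3 -m pendant '[{"x":0.2,"y":-0.95,"z":0,"wx":0,"wy":0,"wz":0},{"x":0.2,"y":-0.95,"z":0,"wx":0,"wy":0,"wz":0},{"x":0.2,"y":-0.95,"z":0,"wx":0,"wy":0,"wz":0},{"x":0.2,"y":-0.95,"z":0,"wx":0,"wy":0,"wz":0},{"x":0.2,"y":-0.95,"z":0,"wx":0,"wy":0,"wz":0},{"x":0.2,"y":-0.95,"z":0,"wx":0,"wy":0,"wz":0},{"x":0.1,"y":-0.95,"z":0,"wx":0,"wy":0,"wz":0},{"x":0,"y":-0.95,"z":0,"wx":0,"wy":0,"wz":0}]' >/dev/null;python3 -m pendant '[{"x":0,"y":-0.9,"z":0,"wx":0,"wy":0,"wz":0},{"x":0,"y":0,"z":0,"wx":0,"wy":0,"wz":0},{"x":0,"y":0,"z":0,"wx":0,"wy":0,"wz":0},{"x":0,"y":0,"z":0,"wx":0,"wy":0,"wz":0}]'
python3 - <<'E'
from h import *
p,d,c=snap("wrist","log3")
cr=np.array([.488,.2109,.008]); to(np.r_[cr[:2],.0245],Rt(-zz,-rx))
o=p[40:290,200:460]; cv2.imwrite("pics/log3z.png",cv2.resize(o[:,:,::-1],None,fx=2.4,fy=2.4))
E
```

```text
time: 19.5
eef_pos: [0.4951, 0.1388, 0.1265]
tcp_rot: [0.0, 0.999, 0.045, -0.001]
ft_force: [1.0, 0.0, -1.6]
finger_gap: 0.449
gripper_force: 40.0
turn [0.   0.01 0.  ] shift [-0.03 -2.91  4.09] world d mm [  -7.3   72.3 -102.2]
```

View pics/log3z.png

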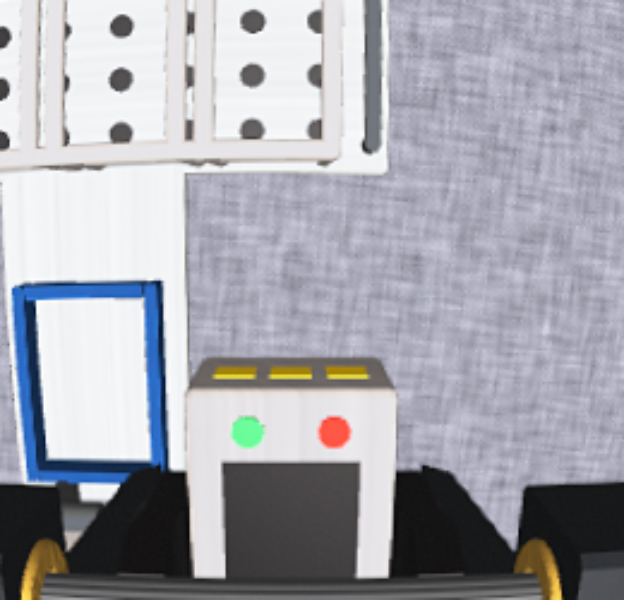

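Logger held squarely, front top edge at crop (188,390)–(396,390). The pocket is to the left, outer corners about (14,287), (161,282), (166,468), (28,482).

Run:
```python
from h import *
p,d,c=load("log3"); p0,R,s=pose()
f=lambda a:np.array(a)/2.4+[200,40]
w=cast("wrist",f([(188,390),(396,390)]),.1423,c); print("front edge in tool mm",(w-p0)@R*1000)
pocket(p,c)
w=cast("wrist",f([(14,287),(161,282),(166,468),(28,482)]),.022,c); print(w.mean(0),w)
```

```text
front edge in tool mm [[ 30.18541707 -18.1889511  -15.60188834]
 [ 30.20903797  19.75228061 -15.59252651]]
outer 488.0 210.3 [74.4 54.4] 4.89
[0.48937619 0.20954132 0.022     ] [[0.52204767 0.23883477 0.022     ]
 [0.52727441 0.1853061  0.022     ]
 [0.45989762 0.18030174 0.022     ]
 [0.44828507 0.23372267 0.022     ]]
```

```bash
python3 -m pendant '[{"x":-0.03,"y":-0.75,"z":0,"wx":0,"wy":0,"wz":0},{"x":0,"y":-0.75,"z":0,"wx":0,"wy":0,"wz":0},{"x":0,"y":-0.75,"z":0,"wx":0,"wy":0,"wz":0},{"x":0,"y":-0.68,"z":0,"wx":0,"wy":0,"wz":0},{"x":0,"y":0,"z":0.8,"wx":0,"wy":0,"wz":0},{"x":0,"y":0,"z":0.8,"wx":0,"wy":0,"wz":0},{"x":0,"y":0,"z":0.8,"wx":0,"wy":0,"wz":0},{"x":0,"y":0,"z":0.8,"wx":0,"wy":0,"wz":0}]' >/dev/null;python3 -m pendant '[{"x":0,"y":0,"z":0.2,"wx":0,"wy":0,"wz":0},{"x":0,"y":0,"z":0,"wx":0,"wy":0,"wz":0},{"x":0,"y":0,"z":0,"wx":0,"wy":0,"wz":0},{"x":0,"y":0,"z":0,"wx":0,"wy":0,"wz":0}]'
python3 - <<'E'
from h import *
to(np.array([.488,.2113,.0225]),Rt(-zz,-rx))
E
```

```text
time: 20.75
eef_pos: [0.4892, 0.2124, 0.0434]
tcp_rot: [-0.0, 0.999, 0.045, 0.001]
ft_force: [0.8, 1.3, -0.9]
finger_gap: 0.451
gripper_force: 40.0
turn [-0.   -0.01  0.01] shift [-0.05  0.04  0.84] world d mm [ -1.2  -1.1 -20.9]
```

```bash
python3 -m pendant '[{"x":-0.05,"y":0.04,"z":0.2,"wx":0,"wy":0,"wz":0},{"x":0,"y":0,"z":0.1,"wx":0,"wy":0,"wz":0},{"x":0,"y":0,"z":0,"wx":0,"wy":0,"wz":0},{"x":0,"y":0,"z":0.14,"wx":0,"wy":0,"wz":0},{"x":0,"y":0,"z":0.14,"wx":0,"wy":0,"wz":0},{"x":0,"y":0,"z":0.12,"wx":0,"wy":0,"wz":0},{"x":0,"y":0,"z":0.1,"wx":0,"wy":0,"wz":0},{"x":0,"y":0,"z":0,"wx":0,"wy":0,"wz":0}]'; python3 -m pendant '[{"x":0,"y":0,"z":0,"wx":0,"wy":0,"wz":0},{"x":0,"y":0,"z":0,"wx":0,"wy":0,"wz":0},{"x":0,"y":0,"z":0,"wx":0,"wy":0,"wz":0}]'
```

```text
time: 21.55
eef_pos: [0.4869, 0.2113, 0.0225]
tcp_rot: [0.0, 0.999, 0.045, -0.0]
ft_force: [-2.1, -0.9, 4.4]
finger_gap: 0.451
gripper_force: 42.8
time: 21.85
eef_pos: [0.4869, 0.2113, 0.0224]
tcp_rot: [0.0, 0.999, 0.045, -0.0]
ft_force: [-2.5, -0.6, 5.7]
finger_gap: 0.45
gripper_force: 43.8
```

```bash
sed -i 's/^cr=.*rk=np/cr=np.array([.488,.2113,.008]); rk=np/' h.py; python3 -m pendant '[{"x":0,"y":0,"z":0,"wx":0,"wy":0,"wz":0},{"x":0,"y":0,"z":0,"wx":0,"wy":0,"wz":0},{"x":0,"y":0,"z":0,"wx":0,"wy":0,"wz":0},{"x":0,"y":0,"z":0,"wx":0,"wy":0,"wz":0},{"x":0,"y":0,"z":-0.5,"wx":0,"wy":0,"wz":0},{"x":0,"y":0,"z":-0.9,"wx":0,"wy":0,"wz":0},{"x":0,"y":0,"z":-0.9,"wx":0,"wy":0,"wz":0},{"x":0,"y":0,"z":-0.9,"wx":0,"wy":0,"wz":0}]' 0.3 ;python3 -m pendant '[{"x":0,"y":0,"z":-0.9,"wx":0,"wy":0,"wz":0},{"x":0,"y":0,"z":-0.9,"wx":0,"wy":0,"wz":0},{"x":0,"y":0,"z":-0.9,"wx":0,"wy":0,"wz":0},{"x":-0.7,"y":0,"z":-0.9,"wx":0,"wy":0,"wz":0},{"x":-0.7,"y":0,"z":0,"wx":0,"wy":0,"wz":0},{"x":0,"y":0,"z":0,"wx":0,"wy":0,"wz":0},{"x":0,"y":0,"z":0,"wx":0,"wy":0,"wz":0},{"x":0,"y":0,"z":0,"wx":0,"wy":0,"wz":0}]' 0.1
python3 - <<'E'
from h import *
p,d,c=snap("wrist","log4")
v,u=np.mgrid[:400,:640]; px=np.c_[u.ravel(),v.ravel()]; o,r=rays("wrist",px,c); zc=r@c["R"].T[:,2]
X=o+r/zc[:,None]*d.ravel()[:,None]; q=(X-cr)
a=q@rx; b=q@ry; m=(abs(a)<.022)&(abs(b)<.032)&(d.ravel()>0)&(X[:,2]<.05)
for bb in(-.025,-.015,0,.015,.025):
    print([round(float(np.median(X[m&(abs(a-aa)<.004)&(abs(b-bb)<.004),2]))*1000,1) if (m&(abs(a-aa)<.004)&(abs(b-bb)<.004)).any() else None for aa in(-.015,0,.015)])
i=p.astype(int).reshape(-1,3); red=(i[:,0]>180)&(i[:,1]<90)&(i[:,2]<90); print("red",red.sum(),np.median(X[red],0))
to(gp(2.1)-zz*.010); 
t=np.linspace(2.1,0,17); g=np.array([gp(k) for k in t]); dq=np.diff(g,axis=0)/.025
print(np.round(np.c_[-dq@ry,-dq[:,2]],2).tolist())
E
```

```text
time: 22.65
eef_pos: [0.487, 0.2113, 0.1038]
tcp_rot: [-0.0, 0.999, 0.045, 0.0]
ft_force: [-0.2, -0.1, -0.1]
finger_gap: 0.653
gripper_force: 0.0
time: 23.45
eef_pos: [0.4525, 0.208, 0.1921]
tcp_rot: [0.0, 0.999, 0.045, -0.0]
ft_force: [-0.4, 0.5, -0.1]
finger_gap: 0.553
gripper_force: 0.0
[37.9, 37.8, 37.7]
[37.9, 38.1, 38.0]
[38.0, 38.4, 37.9]
[38.2, 38.0, 38.0]
[38.2, 38.2, 38.0]
red 403 [0.40535032 0.20393228 0.12145705]
turn [0. 0. 0.] shift [-2.15 -0.01  3.22] world d mm [-53.6  -4.7 -80.5]
[[0.43, -0.22], [0.46, -0.16], [0.47, -0.1], [0.48, -0.03], [0.48, 0.03], [0.47, 0.09], [0.46, 0.15], [0.43, 0.21], [0.4, 0.27], [0.36, 0.32], [0.32, 0.36], [0.27, 0.4], [0.21, 0.43], [0.16, 0.46], [0.09, 0.47], [0.03, 0.48]]
```

Logger seated flat (top at 38 mm everywhere). Next, close the lever.

```bash
python3 -m pendant '[{"x":-0.75,"y":0,"z":0,"wx":0,"wy":0,"wz":0},{"x":-0.7,"y":0,"z":0,"wx":0,"wy":0,"wz":0},{"x":-0.7,"y":0,"z":0.2,"wx":0,"wy":0,"wz":0},{"x":0,"y":0,"z":0.8,"wx":0,"wy":0,"wz":0},{"x":0,"y":0,"z":0.8,"wx":0,"wy":0,"wz":0},{"x":0,"y":0,"z":0.8,"wx":0,"wy":0,"wz":0},{"x":0,"y":0,"z":0.6,"wx":0,"wy":0,"wz":0},{"x":0,"y":0,"z":0,"wx":0,"wy":0,"wz":0}]' 0 5; python3 -m pendant '[{"x":0,"y":0,"z":0,"wx":0,"wy":0,"wz":0},{"x":0,"y":0,"z":0,"wx":0,"wy":0,"wz":0},{"x":0,"y":0,"z":0,"wx":0,"wy":0,"wz":0},{"x":0,"y":0,"z":0,"wx":0,"wy":0,"wz":0},{"x":0,"y":0,"z":0,"wx":0,"wy":0,"wz":0},{"x":0,"y":0,"z":0,"wx":0,"wy":0,"wz":0},{"x":0,"y":0,"z":0,"wx":0,"wy":0,"wz":0},{"x":0,"y":0,"z":0,"wx":0,"wy":0,"wz":0}]' -1 6; python3 -m pendant '[{"x":0.43,"y":0,"z":-0.22,"wx":0,"wy":0,"wz":0},{"x":0.46,"y":0,"z":-0.16,"wx":0,"wy":0,"wz":0},{"x":0.47,"y":0,"z":-0.1,"wx":0,"wy":0,"wz":0},{"x":0.48,"y":0,"z":-0.03,"wx":0,"wy":0,"wz":0},{"x":0.48,"y":0,"z":0.03,"wx":0,"wy":0,"wz":0},{"x":0.47,"y":0,"z":0.09,"wx":0,"wy":0,"wz":0},{"x":0.46,"y":0,"z":0.15,"wx":0,"wy":0,"wz":0},{"x":0.43,"y":0,"z":0.21,"wx":0,"wy":0,"wz":0}]'; python3 -m pendant '[{"x":0.4,"y":0,"z":0.27,"wx":0,"wy":0,"wz":0},{"x":0.36,"y":0,"z":0.32,"wx":0,"wy":0,"wz":0},{"x":0.32,"y":0,"z":0.36,"wx":0,"wy":0,"wz":0},{"x":0.27,"y":0,"z":0.4,"wx":0,"wy":0,"wz":0},{"x":0.21,"y":0,"z":0.43,"wx":0,"wy":0,"wz":0},{"x":0.16,"y":0,"z":0.46,"wx":0,"wy":0,"wz":0},{"x":0.09,"y":0,"z":0.47,"wx":0,"wy":0,"wz":0},{"x":0.03,"y":0,"z":0.45,"wx":0,"wy":0,"wz":0}]';python3 -m pendant '[{"x":0,"y":0,"z":0.1,"wx":0,"wy":0,"wz":0},{"x":0,"y":0,"z":0,"wx":0,"wy":0,"wz":0},{"x":0,"y":0,"z":0,"wx":0,"wy":0,"wz":0}]'
```

```text
time: 24.3
eef_pos: [0.3971, 0.2028, 0.1099]
tcp_rot: [0.0, 0.999, 0.045, -0.003]
ft_force: [0.3, -0.7, -0.2]
finger_gap: 0.502
gripper_force: 0.0
time: 25.1
eef_pos: [0.399, 0.2038, 0.1129]
tcp_rot: [-0.0, 0.999, 0.045, 0.001]
ft_force: [-2.0, 5.3, 5.3]
finger_gap: 0.179
gripper_force: 6.0
time: 25.9
eef_pos: [0.4916, 0.2117, 0.1128]
tcp_rot: [-0.0, 0.999, 0.045, 0.0]
ft_force: [-1.3, 4.4, 1.7]
finger_gap: 0.185
gripper_force: 6.0
time: 26.7
eef_pos: [0.5364, 0.2155, 0.0329]
tcp_rot: [0.0, 0.999, 0.045, 0.0]
ft_force: [3.9, 3.4, 1.8]
finger_gap: 0.181
gripper_force: 6.0
time: 27.0
eef_pos: [0.5358, 0.2155, 0.0304]
tcp_rot: [0.0, 0.999, 0.045, -0.0]
ft_force: [3.4, 3.4, -1.2]
finger_gap: 0.18
gripper_force: 6.0
```

```bash
python3 -m pendant '[{"x":0,"y":0,"z":0,"wx":0,"wy":0,"wz":0},{"x":0,"y":0,"z":0,"wx":0,"wy":0,"wz":0},{"x":0,"y":0,"z":0,"wx":0,"wy":0,"wz":0},{"x":0,"y":0,"z":-0.6,"wx":0,"wy":0,"wz":0},{"x":0,"y":0,"z":-0.9,"wx":0,"wy":0,"wz":0},{"x":0,"y":0,"z":0,"wx":0,"wy":0,"wz":0}]' 0 >/dev/null; python3 -m pendant '[{"x":0,"y":0,"z":0,"wx":0,"wy":0,"wz":0},{"x":0,"y":0,"z":0,"wx":0,"wy":0,"wz":0},{"x":0,"y":0,"z":0,"wx":0,"wy":0,"wz":0},{"x":0,"y":0,"z":0,"wx":0,"wy":0,"wz":0},{"x":0,"y":0,"z":0,"wx":0,"wy":0,"wz":0},{"x":0,"y":0,"z":0,"wx":0,"wy":0,"wz":0},{"x":0,"y":0,"z":0,"wx":0,"wy":0,"wz":0}]' -1 ; python3 -m pendant '[{"x":0,"y":0,"z":0.4,"wx":0,"wy":0,"wz":0},{"x":0,"y":0,"z":0.2,"wx":0,"wy":0,"wz":0},{"x":0,"y":0,"z":0.2,"wx":0,"wy":0,"wz":0},{"x":0,"y":0,"z":0,"wx":0,"wy":0,"wz":0},{"x":0,"y":0,"z":0,"wx":0,"wy":0,"wz":0}]'
```

```text
time: 28.3
eef_pos: [0.536, 0.2157, 0.0688]
tcp_rot: [0.0, 0.999, 0.045, -0.0]
ft_force: [0.5, -0.4, -0.8]
finger_gap: 0.007
gripper_force: 0.0
time: 28.8
eef_pos: [0.5359, 0.2157, 0.0485]
tcp_rot: [0.0, 0.999, 0.045, -0.0]
ft_force: [-0.1, -0.4, -1.3]
finger_gap: 0.006
gripper_force: 0.0
```

```bash
python3 -m pendant '[{"x":0,"y":0,"z":0.06,"wx":0,"wy":0,"wz":0},{"x":0,"y":0,"z":0.06,"wx":0,"wy":0,"wz":0},{"x":0,"y":0,"z":0.04,"wx":0,"wy":0,"wz":0},{"x":0,"y":0,"z":0,"wx":0,"wy":0,"wz":0},{"x":0,"y":0,"z":0,"wx":0,"wy":0,"wz":0}]'; python3 -m pendant '[{"x":0,"y":0,"z":-0.9,"wx":0,"wy":0,"wz":0},{"x":0,"y":0,"z":-1,"wx":0,"wy":0,"wz":0},{"x":0,"y":0,"z":-1,"wx":0,"wy":0,"wz":0},{"x":0,"y":0,"z":-1,"wx":0,"wy":0,"wz":0},{"x":0,"y":0,"z":-1,"wx":0,"wy":0,"wz":0},{"x":0,"y":0,"z":-1,"wx":0,"wy":0,"wz":0},{"x":0,"y":0,"z":-1,"wx":0,"wy":0,"wz":0},{"x":0,"y":0,"z":0,"wx":0,"wy":0,"wz":0}]' 1 >/dev/null; python3 -m pendant '[{"x":0,"y":0,"z":0,"wx":0,"wy":0,"wz":0},{"x":0,"y":0,"z":0,"wx":0,"wy":0,"wz":0},{"x":0,"y":0,"z":0,"wx":0,"wy":0,"wz":0}]'
python3 - <<'E'
from h import *
p,d,c=snap("wrist","rack3")
v,u=np.mgrid[:400,:640]; px=np.c_[u.ravel(),v.ravel()]; o,r=rays("wrist",px,c); zc=r@c["R"].T[:,2]
X=o+r/zc[:,None]*d.ravel()[:,None]
i=p.astype(int).reshape(-1,3); red=(i[:,0]>180)&(i[:,1]<90)&(i[:,2]<90)
q=(X-hinge); L=-(q@ry); print("red z by dist",[(round(a,3),round(float(np.median(X[red&(abs(L-a)<.003),2]))*1e3,1)) for a in(.08,.09,.1)])
# hoop wires by height
q=X-np.r_[rk[:2],0]; a=q@rx*1000; b=q@ry*1000
m=(X[:,2]>.055)&(X[:,2]<.07)&(abs(a)<110)&(abs(b)<55)
print(np.percentile(a[m],[.3,99.7]),np.percentile(b[m],[.3,99.7]))
h,_=np.histogram(a[m&(abs(b)<30)],np.arange(-96,98,2)); print([(int(-95+2*j),int(n)) for j,n in enumerate(h) if n>15])
cv2.imwrite("pics/rack3z.png",cv2.resize(p[30:250,160:440][:,:,::-1],None,fx=2.7,fy=2.7,interpolation=cv2.INTER_CUBIC))
E
```

```text
time: 29.3
eef_pos: [0.5361, 0.2158, 0.0479]
tcp_rot: [0.0, 0.999, 0.045, -0.0]
ft_force: [-11.9, -2.5, 26.6]
finger_gap: 0.005
gripper_force: 13.2
time: 30.4
eef_pos: [0.5351, 0.2155, 0.2157]
tcp_rot: [0.0, 0.999, 0.045, -0.001]
ft_force: [0.3, -0.3, -0.3]
finger_gap: 0.976
gripper_force: 0.0
red z by dist [(0.08, 47.6), (0.09, 47.9), (0.1, 47.8)]
[-84.90240313  88.15659671] [-44.24586577  41.54057658]
[(-85, 42), (-83, 107), (-81, 144), (-79, 65), (-49, 67), (-47, 113), (-45, 144), (-43, 45), (-41, 69), (-39, 121), (-37, 128), (-35, 54), (-5, 78), (-3, 126), (-1, 165), (1, 16), (3, 83), (5, 124), (7, 123), (9, 62), (39, 95), (41, 130), (43, 116), (45, 41), (47, 112), (49, 129), (51, 111), (53, 21), (83, 123), (85, 122), (87, 93), (89, 17)]
```

View pics/rack3z.png

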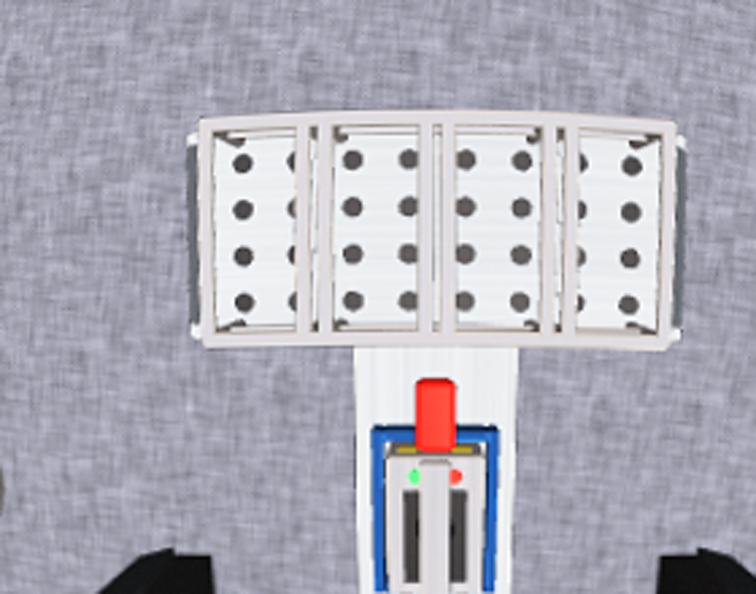

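The lever is shut and level (red top at 48 mm) with the logger under it. All four bays are empty, hoop tops at crop y 120–335. I turn the tool for the panels and test the tilt direction.

```bash
sed -i 's/rk=np.array(\[.*\]); hinge/rk=np.array([.6066,.2219,0]); hinge/' h.py; grep -n "rk=" h.py; python3 -m pendant '[{"x":-0.9,"y":0.9,"z":-0.8,"wx":0,"wy":0,"wz":0},{"x":-0.9,"y":0.9,"z":-0.8,"wx":0,"wy":0,"wz":0},{"x":-0.9,"y":0.9,"z":-0.8,"wx":0,"wy":0,"wz":0},{"x":0,"y":0.9,"z":-0.8,"wx":0,"wy":0,"wz":0},{"x":0,"y":0.9,"z":-0.8,"wx":0,"wy":0,"wz":0},{"x":0,"y":0.9,"z":-0.8,"wx":0,"wy":0,"wz":0},{"x":0,"y":0.9,"z":0,"wx":0,"wy":0,"wz":-1},{"x":0,"y":0,"z":0,"wx":0,"wy":0,"wz":-1}]' 1 >/dev/null;python3 -m pendant '[{"x":0,"y":0,"z":0,"wx":0,"wy":0,"wz":-1},{"x":0,"y":0,"z":0,"wx":0,"wy":0,"wz":-1},{"x":0,"y":0,"z":0,"wx":0,"wy":0,"wz":-1},{"x":0,"y":0,"z":0,"wx":0,"wy":0,"wz":-1},{"x":0,"y":0,"z":0,"wx":0,"wy":0,"wz":-1},{"x":0,"y":0,"z":0,"wx":0,"wy":0,"wz":-1},{"x":0,"y":0,"z":0,"wx":0,"wy":0,"wz":-1},{"x":0,"y":0,"z":0,"wx":0,"wy":0,"wz":-1}]' >/dev/null; python3 -m pendant '[{"x":0,"y":0,"z":0,"wx":0,"wy":-1,"wz":0},{"x":0,"y":0,"z":0,"wx":0,"wy":-1,"wz":0},{"x":0,"y":0,"z":0,"wx":0,"wy":-1,"wz":0},{"x":0,"y":0,"z":0,"wx":0,"wy":0,"wz":0},{"x":0,"y":0,"z":0,"wx":0,"wy":0,"wz":0}]'
python3 - <<'E'
from h import *
p,R,s=pose(); print(s["joints"],R[:,2])
snap("top","top1"); snap("wrist","mat3"); p,d,c=load("mat3"); print("w",coupons(p,c))
p,d,c=load("top1"); print("t",coupons(p,c,"top",150))
E
```

```text
33:    dark=(i.max(2)<75)&((i.max(2)-i.min(2))<25); blue=(b>150)&(b-r>60)
45:cr=np.array([.488,.2113,.008]); rk=np.array([.6066,.2219,0]); hinge=np.r_[(cr+.043*ry)[:2],.042]
time: 32.55
eef_pos: [0.4827, 0.0537, 0.3364]
tcp_rot: [0.158, 0.682, 0.697, -0.156]
ft_force: [0.7, 0.2, -0.4]
finger_gap: 0.997
gripper_force: 0.0
[ 0.14361447 -0.00332712  1.67017189 -0.44392128  1.53881865  0.15009283] [ 0.00726394 -0.43267914 -0.90151872]
w [(0.6216, -0.0486, np.float64(101.6), 109, 61), (0.4458, -0.2225, np.float64(104.1), 107, 62), (0.5897, -0.2286, np.float64(74.3), 109, 61)]
t [(0.5902, -0.2273, np.float64(72.6), 109, 60), (0.4474, -0.2214, np.float64(102.3), 107, 62), (0.6223, -0.0473, np.float64(99.8), 106, 59)]
```

Joint 4 turns positive for the +y tilt, so placing is within range. Panel 1 has been knocked to (0.622,-0.049). I'll take it first, for bay 4.

```bash
cat >> h.py <<'E'
A=.45
def pick(x,y,deg,g=.030,z=.0115,back=0.):
    t=np.radians(deg); e=np.array([np.cos(t),np.sin(t),0]); e=e if e[1]>0 else -e
    tz=-zz*np.cos(A)-e*np.sin(A); to(np.r_[x,y,z]+g*e-tz*back,Rt(tz,np.cross(e,zz)))
def place(bay,h,nrm=0.,a=A):   # h: TCP height above panel foot; nrm: TCP off the mid-plane towards -rx
    tz=rx*np.cos(a)-zz*np.sin(a); b=rk+(bay-2.5)*.044*rx; to(np.r_[b[:2],.008]+zz*h-nrm*rx,Rt(tz,-ry))
E
python3 - <<'E'
from h import *
pick(.6218,-.0484,101.6,back=.1)
E
```

```text
turn [-0.53 -0.01 -1.1 ] shift [2.19 4.62 9.42] world d mm [ 123.9  -28.7 -235.9]
```

```bash
python3 -m pendant '[{"x":0,"y":0,"z":0,"wx":-0.27,"wy":0,"wz":-0.55},{"x":0,"y":0,"z":0,"wx":-0.27,"wy":0,"wz":-0.55},{"x":0.35,"y":0.75,"z":0.9,"wx":0,"wy":0,"wz":0},{"x":0.35,"y":0.75,"z":0.9,"wx":0,"wy":0,"wz":0},{"x":0.35,"y":0.75,"z":0.9,"wx":0,"wy":0,"wz":0},{"x":0.35,"y":0.75,"z":0.9,"wx":0,"wy":0,"wz":0},{"x":0.35,"y":0.75,"z":0.9,"wx":0,"wy":0,"wz":0},{"x":0.35,"y":0.75,"z":0.9,"wx":0,"wy":0,"wz":0}]'>/dev/null;python3 -m pendant '[{"x":0,"y":0,"z":0.9,"wx":0,"wy":0,"wz":0},{"x":0,"y":0,"z":0.9,"wx":0,"wy":0,"wz":0},{"x":0,"y":0,"z":0.9,"wx":0,"wy":0,"wz":0},{"x":0,"y":0,"z":0,"wx":0,"wy":0,"wz":0},{"x":0,"y":0,"z":0,"wx":0,"wy":0,"wz":0},{"x":0,"y":0,"z":0,"wx":0,"wy":0,"wz":0}]'
python3 - <<'E'
from h import *
p,d,c=snap("wrist","c1a"); print(coupons(p,c)); pick(.6218,-.0484,101.6)
cv2.imwrite("pics/c1az.png",cv2.resize(p[:,80:560][:,:,::-1],None,fx=1.25,fy=1.25))
E
```

```text
time: 34.05
eef_pos: [0.6026, 0.0352, 0.1342]
tcp_rot: [0.174, 0.616, 0.755, -0.14]
ft_force: [-0.8, 0.6, -0.3]
finger_gap: 0.999
gripper_force: 0.0
[(0.621, -0.0479, np.float64(101.3), 109, 61)]
turn [ 0.03  0.   -0.01] shift [0.12 0.07 5.4 ] world d mm [  13.1  -54.5 -122.7]
```

View pics/c1az.png

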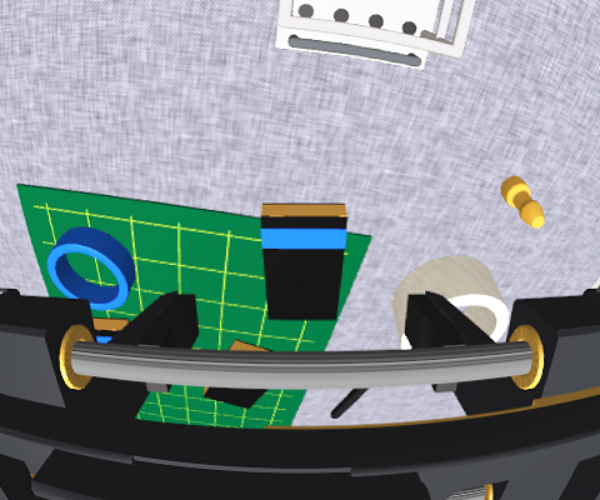

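Panel 1 is square between the fingers, with its blue end at (303,238) in the picture and the white roll well clear. Pick it.

```bash
python3 -m pendant '[{"x":0.06,"y":0.05,"z":0.9,"wx":0,"wy":0,"wz":0},{"x":0.06,"y":0,"z":0.9,"wx":0,"wy":0,"wz":0},{"x":0,"y":0,"z":0.9,"wx":0,"wy":0,"wz":0},{"x":0,"y":0,"z":0.9,"wx":0,"wy":0,"wz":0},{"x":0,"y":0,"z":0.9,"wx":0,"wy":0,"wz":0},{"x":0,"y":0,"z":0.8,"wx":0,"wy":0,"wz":0},{"x":0,"y":0,"z":0,"wx":0,"wy":0,"wz":0},{"x":0,"y":0,"z":0,"wx":0,"wy":0,"wz":0}]'
python3 - <<'E'
from h import *
pick(.6212,-.048,101.4)
E
```

```text
time: 34.9
eef_pos: [0.6146, -0.0177, 0.0128]
tcp_rot: [0.174, 0.616, 0.756, -0.14]
ft_force: [0.8, -1.1, 0.4]
finger_gap: 1.002
gripper_force: 0.0
turn [0.03 0.   0.02] shift [-0.01  0.02  0.06] world d mm [ 0.6 -0.9 -1.3]
```

```bash
python3 -m pendant '[{"x":0,"y":0,"z":0.05,"wx":0,"wy":0,"wz":0},{"x":0,"y":0,"z":0,"wx":0,"wy":0,"wz":0},{"x":0,"y":0,"z":0,"wx":0,"wy":0,"wz":0},{"x":0,"y":0,"z":0,"wx":0,"wy":0,"wz":0},{"x":0,"y":0,"z":0,"wx":0,"wy":0,"wz":0},{"x":0,"y":0,"z":0,"wx":0,"wy":0,"wz":0},{"x":0,"y":0,"z":0,"wx":0,"wy":0,"wz":0},{"x":0,"y":0,"z":0,"wx":0,"wy":0,"wz":0}]' -1 45; python3 -m pendant '[{"x":-0.2,"y":0,"z":-0.4,"wx":0,"wy":0,"wz":0},{"x":-0.4,"y":0,"z":-0.9,"wx":0,"wy":0,"wz":0},{"x":-0.4,"y":0,"z":-0.9,"wx":0,"wy":0,"wz":0},{"x":-0.4,"y":0,"z":-0.9,"wx":0,"wy":0,"wz":0},{"x":-0.4,"y":0,"z":-0.9,"wx":0,"wy":0,"wz":0},{"x":-0.4,"y":0,"z":-0.9,"wx":0,"wy":0,"wz":0},{"x":-0.4,"y":0,"z":-0.9,"wx":0,"wy":0,"wz":0},{"x":-0.4,"y":0,"z":-0.9,"wx":0,"wy":0,"wz":0}]'
python3 - <<'E'
from h import *
place(4,.085)
E
```

```text
time: 35.7
eef_pos: [0.6147, -0.0182, 0.0114]
tcp_rot: [0.174, 0.616, 0.756, -0.14]
ft_force: [-1.2, 1.5, 5.9]
finger_gap: 0.673
gripper_force: 45.0
time: 36.5
eef_pos: [0.6124, -0.0134, 0.1954]
tcp_rot: [0.173, 0.616, 0.756, -0.141]
ft_force: [0.1, -0.3, -0.1]
finger_gap: 0.676
gripper_force: 45.0
turn [-0.27 10.46  0.8 ] shift [ 1.55  0.6  12.62] world d mm [ -11.7  301.1 -102.4]
```

```bash
python3 -m pendant '[{"x":0,"y":0,"z":0,"wx":-0.025,"wy":0.951,"wz":0.073},{"x":0,"y":0,"z":0,"wx":-0.025,"wy":0.951,"wz":0.073},{"x":0,"y":0,"z":0,"wx":-0.025,"wy":0.951,"wz":0.073},{"x":0,"y":0,"z":0,"wx":-0.025,"wy":0.951,"wz":0.073},{"x":0,"y":0,"z":0,"wx":-0.025,"wy":0.951,"wz":0.073},{"x":0,"y":0,"z":0,"wx":-0.025,"wy":0.951,"wz":0.073},{"x":0,"y":0,"z":0,"wx":-0.025,"wy":0.951,"wz":0.073},{"x":0,"y":0,"z":0,"wx":-0.025,"wy":0.951,"wz":0.073}]' >/dev/null; python3 -m pendant '[{"x":0,"y":0,"z":0,"wx":-0.025,"wy":0.951,"wz":0.073},{"x":0,"y":0,"z":0,"wx":-0.025,"wy":0.951,"wz":0.073},{"x":0,"y":0,"z":0,"wx":-0.025,"wy":0.951,"wz":0.073},{"x":0,"y":0,"z":0,"wx":0,"wy":0,"wz":0},{"x":0,"y":0,"z":0,"wx":0,"wy":0,"wz":0},{"x":0,"y":0,"z":0,"wx":0,"wy":0,"wz":0}]'
python3 - <<'E'
from h import *
p,R,s=pose(); print(s["joints"]); place(4,.085,0)
p,d,c=snap("wrist","c1b")
cv2.imwrite("pics/c1bz.png",cv2.resize(p[:,80:560][:,:,::-1],None,fx=1.25,fy=1.25))
E
```

```text
time: 37.9
eef_pos: [0.6134, -0.0131, 0.1955]
tcp_rot: [-0.39, 0.572, 0.627, 0.358]
ft_force: [0.1, 0.2, -0.4]
finger_gap: 0.673
gripper_force: 45.0
[-0.59766235  0.69074043  1.37357231  0.81455835  1.86878869 -0.78070892]
turn [0.   0.03 0.02] shift [ 1.54  0.56 12.61] world d mm [ -12.7  300.7 -102.5]
```

```bash
cat >> h.py <<'E'
def cloud(n,d,c):
    v,u=np.mgrid[:400,:640]; o,r=rays(n,np.c_[u.ravel(),v.ravel()],c); return o+r/(r@c["R"].T[:,2])[:,None]*d.ravel()[:,None]
def held(name="held"):
    """panel in the fingers: face normal, mid-plane offset, width centre and foot, in rack axes relative to the TCP"""
    p,d,c=snap("wrist",name); p0,R,s=pose(); X=cloud("wrist",d,c); i=p.reshape(-1,3).astype(int)
    blue=(i[:,2]>150)&(i[:,2]-i[:,0]>60); dark=(i.max(1)<75); q=(X-p0); a=q@rx; b=q@ry; z=q[:,2]
    m=(blue|dark)&(d.ravel()>0)&(a>-.035)&(a<.03)&(abs(b)<.026)&(z<.024)&(z>-.1)
    P=q[m]; ctr=np.median(P,0)
    for _ in range(4):
        U,S,V=np.linalg.svd(P-P.mean(0),full_matrices=False); n=V[2]; n=n if n@rx<0 else -n; r=(P-P.mean(0))@n; P=P[abs(r)<max(.0015,2*r.std())]
    print("pts",len(P),"lean deg (top away from -x)",round(np.degrees(np.arcsin(n[2])),2),"yaw err",round(np.degrees(np.arctan2(n@ry,-(n@rx))),2),"face a mm",np.round((P@rx).mean()*1000,1),"z span",np.round(np.percentile(P[:,2],[1,99])*1000,1),"mean z",round(P[:,2].mean()*1000,1),"rms",round(r.std()*1e3,2))
E
python3 - <<'E'
from h import *
held()
E
```

```text
pts 4953 lean deg (top away from -x) 0.24 yaw err -0.18 face a mm -10.4 z span [-84.2  23.7] mean z -21.6 rms 0.41
```

Held upright (lean 0.24°, yaw error −0.2°). Moving over bay 4.

```bash
python3 -m pendant '[{"x":0.4,"y":0.05,"z":0.835,"wx":0,"wy":0,"wz":0},{"x":0.4,"y":0.05,"z":0.835,"wx":0,"wy":0,"wz":0},{"x":0.4,"y":0.05,"z":0.835,"wx":0,"wy":0,"wz":0},{"x":0.4,"y":0.05,"z":0.835,"wx":0,"wy":0,"wz":0},{"x":0.4,"y":0.05,"z":0.835,"wx":0,"wy":0,"wz":0},{"x":0.4,"y":0.05,"z":0.835,"wx":0,"wy":0,"wz":0},{"x":0.4,"y":0.05,"z":0.835,"wx":0,"wy":0,"wz":0},{"x":0.4,"y":0.05,"z":0.835,"wx":0,"wy":0,"wz":0}]' >/dev/null; python3 -m pendant '[{"x":0.4,"y":0.05,"z":0.835,"wx":0,"wy":0,"wz":0},{"x":0.4,"y":0.05,"z":0.835,"wx":0,"wy":0,"wz":0},{"x":0.4,"y":0,"z":0.835,"wx":0,"wy":0,"wz":0},{"x":0.4,"y":0,"z":0.835,"wx":0,"wy":0,"wz":0},{"x":0.44,"y":0,"z":0.84,"wx":0,"wy":0,"wz":0},{"x":0,"y":0,"z":0,"wx":0,"wy":0,"wz":0},{"x":0,"y":0,"z":0,"wx":0,"wy":0,"wz":0},{"x":0,"y":0,"z":0,"wx":0,"wy":0,"wz":0}]';  python3 - <<'E'
from h import *
place(4,.087,-.001); held()
print(get_state()["joints"])
E
```

```text
time: 39.6
eef_pos: [0.5987, 0.2879, 0.1943]
tcp_rot: [-0.392, 0.572, 0.625, 0.359]
ft_force: [0.7, 0.4, -0.7]
finger_gap: 0.673
gripper_force: 45.0
turn [0.   0.   0.01] shift [-3.57  0.08  1.75] world d mm [  2.    0.7 -99.3]
pts 4789 lean deg (top away from -x) 0.04 yaw err -0.11 face a mm -9.8 z span [-84.7  23.8] mean z -22.8 rms 0.41
[-0.17693631  0.55547841  1.60182389  1.05503442  1.52609927 -0.63669649]
```

```bash
python3 -m pendant '[{"x":-0.51,"y":0.08,"z":0.25,"wx":0,"wy":0,"wz":0},{"x":-0.51,"y":0,"z":0.25,"wx":0,"wy":0,"wz":0},{"x":-0.51,"y":0,"z":0.25,"wx":0,"wy":0,"wz":0},{"x":-0.51,"y":0,"z":0.25,"wx":0,"wy":0,"wz":0},{"x":-0.51,"y":0,"z":0.25,"wx":0,"wy":0,"wz":0},{"x":-0.51,"y":0,"z":0.25,"wx":0,"wy":0,"wz":0},{"x":-0.51,"y":0,"z":0.25,"wx":0,"wy":0,"wz":0},{"x":0,"y":0,"z":0,"wx":0,"wy":0,"wz":0}]'; python3 -m pendant '[{"x":0,"y":0,"z":0,"wx":0,"wy":0,"wz":0},{"x":-0.05,"y":0,"z":0.025,"wx":0,"wy":0,"wz":0},{"x":0,"y":0,"z":0,"wx":0,"wy":0,"wz":0},{"x":0,"y":0,"z":0,"wx":0,"wy":0,"wz":0}]'
python3 - <<'E'
from h import *
place(4,.085,-.001); held()
E
```

```text
time: 40.45
eef_pos: [0.6007, 0.289, 0.0939]
tcp_rot: [-0.393, 0.571, 0.624, 0.36]
ft_force: [-0.0, -0.4, 0.4]
finger_gap: 0.674
gripper_force: 45.0
time: 40.85
eef_pos: [0.6007, 0.2889, 0.0938]
tcp_rot: [-0.392, 0.571, 0.625, 0.359]
ft_force: [-1.1, 0.2, 3.9]
finger_gap: 0.68
gripper_force: 45.0
turn [ 0.   -0.    0.01] shift [-0.04 -0.    0.01] world d mm [-0.  -0.3 -0.8]
pts 3106 lean deg (top away from -x) 0.05 yaw err -0.18 face a mm -10.2 z span [-85.   23.9] mean z -0.4 rms 0.45
```

```bash
python3 -m pendant '[{"x":0,"y":0,"z":0,"wx":0,"wy":0,"wz":0},{"x":0,"y":0,"z":0,"wx":0,"wy":0,"wz":0},{"x":0,"y":0,"z":0,"wx":0,"wy":0,"wz":0},{"x":0,"y":0,"z":0,"wx":0,"wy":0,"wz":0},{"x":0,"y":0,"z":-0.5,"wx":0,"wy":0,"wz":0},{"x":0,"y":0,"z":-0.9,"wx":0,"wy":0,"wz":0},{"x":0,"y":0,"z":-0.9,"wx":0,"wy":0,"wz":0},{"x":0,"y":0,"z":-0.9,"wx":0,"wy":0,"wz":0}]' 1; python3 -m pendant '[{"x":0.3,"y":0,"z":-0.9,"wx":0,"wy":0,"wz":0},{"x":0.5,"y":0,"z":-0.9,"wx":0,"wy":0,"wz":0},{"x":0.5,"y":0,"z":-0.6,"wx":0,"wy":0,"wz":0},{"x":0,"y":0,"z":0,"wx":0,"wy":0,"wz":0},{"x":0,"y":0,"z":0,"wx":0,"wy":0,"wz":0},{"x":0,"y":0,"z":0,"wx":0,"wy":0,"wz":0}]'
cat >> h.py <<'E'
def standing(bay,name="st"):
    """standing panel in a bay from the wrist camera: face plane and place relative to the measured hoop wires"""
    p,d,c=snap("wrist",name); X=cloud("wrist",d,c); i=p.reshape(-1,3).astype(int)
    B=np.r_[(rk+(bay-2.5)*.044*rx)[:2],0]; q=X-B; a=q@rx; b=q@ry; z=X[:,2]; ok=d.ravel()>0
    m=((i.max(1)<80)|((i[:,2]>140)&(i[:,2]-i[:,0]>60)))&ok&(abs(a)<.025)&(abs(b)<.034)&(z>.06)&(z<.114)
    P=X[m]-B
    for _ in range(4):
        n=np.linalg.svd(P-P.mean(0),full_matrices=False)[2][2]; n=n if n@rx<0 else -n; r=(P-P.mean(0))@n; P=P[abs(r)<.0015]
    t=ok&(abs(a)<.03)&(abs(b)<.05)&(z>.114)&(z<.124)
    print("pts",len(P),"lean",round(np.degrees(np.arcsin(n[2])),2),"yaw err",round(np.degrees(np.arctan2(n@ry,-(n@rx))),2),"face a",round((P@rx).mean()*1e3,1),"b span",np.round(np.percentile(P@ry,[1,99])*1e3,1),"top: z",round(np.median(z[t])*1e3,1) if t.any() else None,"a",np.round(np.percentile(a[t],[2,98])*1e3,1) if t.any() else None)
    w=ok&(abs(b)<.03)&(abs(z-.06)<.006)&(abs(a)<.026)&(i.min(1)>120); print("wires a mm:",np.round(np.percentile(a[w&(a<0)],[5,95])*1e3,1) if (w&(a<0)).any() else None, np.round(np.percentile(a[w&(a>0)],[5,95])*1e3,1) if (w&(a>0)).any() else None)
E
python3 - <<'E'
from h import *
standing(4)
E
```

```text
time: 41.7
eef_pos: [0.6072, 0.2156, 0.1287]
tcp_rot: [-0.392, 0.572, 0.625, 0.359]
ft_force: [0.3, 0.5, -0.0]
finger_gap: 1.002
gripper_force: 0.0
time: 42.3
eef_pos: [0.6097, 0.1781, 0.1825]
tcp_rot: [-0.393, 0.572, 0.625, 0.358]
ft_force: [0.4, -0.5, -0.1]
finger_gap: 0.995
gripper_force: 0.0
pts 2261 lean -0.16 yaw err -0.08 face a -9.0 b span [-28.5  29.8] top: z 117.7 a [-9.8  7.8]
wires a mm: [-23.  -18.6] None
```

Panel 1 stands upright in bay 4 (lean −0.2°, centred). Next is the panel near (0.447,−0.222).

```bash
python3 -m pendant '[{"x":-0.4,"y":-0.5,"z":-0.9,"wx":0,"wy":0,"wz":0},{"x":-0.4,"y":-0.5,"z":-0.9,"wx":0,"wy":0,"wz":0},{"x":-0.4,"y":-0.5,"z":-0.9,"wx":0,"wy":0,"wz":0},{"x":-0.4,"y":-0.5,"z":-0.9,"wx":0,"wy":0,"wz":0},{"x":-0.4,"y":-0.5,"z":-0.9,"wx":0,"wy":0,"wz":0},{"x":-0.4,"y":-0.5,"z":-0.9,"wx":0,"wy":0,"wz":0},{"x":-0.4,"y":-0.5,"z":-0.9,"wx":0,"wy":0,"wz":0},{"x":-0.3,"y":-0.5,"z":-0.9,"wx":0,"wy":0,"wz":0}]' >/dev/null; python3 -m pendant '[{"x":0,"y":0,"z":0,"wx":0,"wy":-1,"wz":0},{"x":0,"y":0,"z":0,"wx":0,"wy":-1,"wz":0},{"x":0,"y":0,"z":0,"wx":0,"wy":-1,"wz":0},{"x":0,"y":0,"z":0,"wx":0,"wy":-1,"wz":0},{"x":0,"y":0,"z":0,"wx":0,"wy":-1,"wz":0},{"x":0,"y":0,"z":0,"wx":0,"wy":-1,"wz":0},{"x":0,"y":0,"z":0,"wx":0,"wy":-1,"wz":0},{"x":0,"y":0,"z":0,"wx":0,"wy":-1,"wz":0}]' >/dev/null; python3 -m pendant '[{"x":0,"y":0,"z":0,"wx":0,"wy":-1,"wz":0},{"x":0,"y":0,"z":0,"wx":0,"wy":-1,"wz":0},{"x":0,"y":0,"z":0,"wx":0,"wy":-0.47,"wz":0},{"x":0,"y":0,"z":0,"wx":0,"wy":0,"wz":0},{"x":0,"y":0,"z":0,"wx":0,"wy":0,"wz":0},{"x":0,"y":0,"z":0,"wx":0,"wy":0,"wz":0}]'
python3 - <<'E'
from h import *
p,d,c=snap("wrist","c3a"); print(coupons(p,c)); pick(.447,-.222,103.0,back=.1)
E
```

```text
time: 44.55
eef_pos: [0.5284, -0.027, 0.1918]
tcp_rot: [0.164, 0.659, 0.719, -0.15]
ft_force: [-0.6, 1.0, -1.0]
finger_gap: 1.001
gripper_force: 0.0
[]
turn [-0.4  -0.01 -0.84] shift [-1.95 -4.93  4.96] world d mm [ -98.  -123.1  -90.4]
```

```bash
python3 -m pendant '[{"x":0,"y":0,"z":0,"wx":-0.2,"wy":0,"wz":-0.42},{"x":0,"y":0,"z":0,"wx":-0.2,"wy":0,"wz":-0.42},{"x":-0.33,"y":-0.82,"z":0.5,"wx":0,"wy":0,"wz":0},{"x":-0.33,"y":-0.82,"z":0.5,"wx":0,"wy":0,"wz":0},{"x":-0.33,"y":-0.82,"z":0.5,"wx":0,"wy":0,"wz":0},{"x":-0.33,"y":-0.82,"z":0.5,"wx":0,"wy":0,"wz":0},{"x":-0.33,"y":-0.82,"z":0.5,"wx":0,"wy":0,"wz":0},{"x":-0.33,"y":-0.82,"z":0.5,"wx":0,"wy":0,"wz":0}]'>/dev/null;python3 -m pendant '[{"x":0,"y":0,"z":0.6,"wx":0,"wy":0,"wz":0},{"x":0,"y":0,"z":0,"wx":0,"wy":0,"wz":0},{"x":0,"y":0,"z":0,"wx":0,"wy":0,"wz":0},{"x":0,"y":0,"z":0,"wx":0,"wy":0,"wz":0}]'
python3 - <<'E'
from h import *
p,d,c=snap("wrist","c3b"); print(coupons(p,c)); pick(.447,-.222,103)
E
```

```text
time: 45.8
eef_pos: [0.4281, -0.1361, 0.1331]
tcp_rot: [0.175, 0.607, 0.763, -0.138]
ft_force: [-0.3, -0.4, 0.4]
finger_gap: 0.998
gripper_force: 0.0
[(0.4454, -0.2224, np.float64(103.1), 108, 61)]
turn [ 0.01 -0.    0.01] shift [ 0.02 -0.04  5.39] world d mm [  12.2  -56.8 -121.6]
```

```bash
python3 -m pendant '[{"x":0.02,"y":-0.09,"z":0.9,"wx":0,"wy":0,"wz":0},{"x":0,"y":0,"z":0.9,"wx":0,"wy":0,"wz":0},{"x":0,"y":0,"z":0.9,"wx":0,"wy":0,"wz":0},{"x":0,"y":0,"z":0.9,"wx":0,"wy":0,"wz":0},{"x":0,"y":0,"z":0.9,"wx":0,"wy":0,"wz":0},{"x":0,"y":0,"z":0.8,"wx":0,"wy":0,"wz":0},{"x":0,"y":0,"z":0,"wx":0,"wy":0,"wz":0},{"x":0,"y":0,"z":0,"wx":0,"wy":0,"wz":0}]'
python3 - <<'E'
from h import *
pick(.4456,-.2223,103.1)
E
```

```text
time: 46.65
eef_pos: [0.4383, -0.1918, 0.013]
tcp_rot: [0.174, 0.606, 0.763, -0.139]
ft_force: [-0.3, -1.1, 0.5]
finger_gap: 1.001
gripper_force: 0.0
turn [-0. -0.  0.] shift [-0.02  0.01  0.08] world d mm [ 0.5 -1.2 -1.5]
```

```bash
python3 -m pendant '[{"x":-0.01,"y":0,"z":0.06,"wx":0,"wy":0,"wz":0},{"x":0,"y":0,"z":0,"wx":0,"wy":0,"wz":0},{"x":0,"y":0,"z":0,"wx":0,"wy":0,"wz":0},{"x":0,"y":0,"z":0,"wx":0,"wy":0,"wz":0},{"x":0,"y":0,"z":0,"wx":0,"wy":0,"wz":0},{"x":0,"y":0,"z":0,"wx":0,"wy":0,"wz":0},{"x":0,"y":0,"z":0,"wx":0,"wy":0,"wz":0},{"x":0,"y":0,"z":0,"wx":0,"wy":0,"wz":0}]' -1 45; python3 -m pendant '[{"x":-0.2,"y":0,"z":-0.4,"wx":0,"wy":0,"wz":0},{"x":-0.4,"y":0,"z":-0.9,"wx":0,"wy":0,"wz":0},{"x":-0.4,"y":0,"z":-0.9,"wx":0,"wy":0,"wz":0},{"x":-0.4,"y":0,"z":-0.9,"wx":0,"wy":0,"wz":0},{"x":-0.4,"y":0,"z":-0.9,"wx":0,"wy":0,"wz":0},{"x":-0.4,"y":0,"z":-0.9,"wx":0,"wy":0,"wz":0},{"x":-0.4,"y":0,"z":-0.9,"wx":0,"wy":0,"wz":0},{"x":-0.4,"y":0,"z":-0.9,"wx":0,"wy":0,"wz":0}]'
python3 - <<'E'
from h import *
place(3,.085)
E
```

```text
time: 47.45
eef_pos: [0.4387, -0.1929, 0.0121]
tcp_rot: [0.175, 0.606, 0.763, -0.139]
ft_force: [-0.5, 3.4, 7.2]
finger_gap: 0.67
gripper_force: 45.0
time: 48.25
eef_pos: [0.4366, -0.1875, 0.1957]
tcp_rot: [0.174, 0.606, 0.763, -0.139]
ft_force: [0.3, 0.7, -1.2]
finger_gap: 0.673
gripper_force: 45.0
turn [-0.34 10.45  0.97] shift [ 3.51  8.23 16.72] world d mm [ 168.   431.3 -102.7]
```

```bash
python3 -m pendant '[{"x":0,"y":0,"z":0,"wx":-0.031,"wy":0.95,"wz":0.088},{"x":0,"y":0,"z":0,"wx":-0.031,"wy":0.95,"wz":0.088},{"x":0,"y":0,"z":0,"wx":-0.031,"wy":0.95,"wz":0.088},{"x":0,"y":0,"z":0,"wx":-0.031,"wy":0.95,"wz":0.088},{"x":0,"y":0,"z":0,"wx":-0.031,"wy":0.95,"wz":0.088},{"x":0,"y":0,"z":0,"wx":-0.031,"wy":0.95,"wz":0.088},{"x":0,"y":0,"z":0,"wx":-0.031,"wy":0.95,"wz":0.088},{"x":0,"y":0,"z":0,"wx":-0.031,"wy":0.95,"wz":0.088}]' >/dev/null; python3 -m pendant '[{"x":0,"y":0,"z":0,"wx":-0.031,"wy":0.95,"wz":0.088},{"x":0,"y":0,"z":0,"wx":-0.031,"wy":0.95,"wz":0.088},{"x":0,"y":0,"z":0,"wx":-0.031,"wy":0.95,"wz":0.088},{"x":0.42,"y":0.5,"z":0.87,"wx":0,"wy":0,"wz":0},{"x":0.42,"y":0.5,"z":0.87,"wx":0,"wy":0,"wz":0},{"x":0.42,"y":0.5,"z":0.87,"wx":0,"wy":0,"wz":0},{"x":0.42,"y":0.5,"z":0.87,"wx":0,"wy":0,"wz":0},{"x":0.42,"y":0.5,"z":0.87,"wx":0,"wy":0,"wz":0}]'; python3 -m pendant '[{"x":0.42,"y":0.5,"z":0.87,"wx":0,"wy":0,"wz":0},{"x":0.42,"y":0.5,"z":0.87,"wx":0,"wy":0,"wz":0},{"x":0.42,"y":0.5,"z":0.87,"wx":0,"wy":0,"wz":0},{"x":0.42,"y":0.5,"z":0.87,"wx":0,"wy":0,"wz":0},{"x":0.42,"y":0.5,"z":0.87,"wx":0,"wy":0,"wz":0},{"x":0.42,"y":0.5,"z":0.87,"wx":0,"wy":0,"wz":0},{"x":0,"y":0,"z":0,"wx":0,"wy":0,"wz":0},{"x":0,"y":0,"z":0,"wx":0,"wy":0,"wz":0}]'
python3 - <<'E'
from h import *
print(get_state()["joints"]); place(3,.085,-.001); held()
E
```

```text
time: 49.85
eef_pos: [0.4888, -0.061, 0.1946]
tcp_rot: [-0.392, 0.572, 0.625, 0.359]
ft_force: [-0.3, -0.3, -0.3]
finger_gap: 0.674
gripper_force: 45.0
time: 50.65
eef_pos: [0.5499, 0.0894, 0.1946]
tcp_rot: [-0.392, 0.571, 0.626, 0.358]
ft_force: [-0.8, -0.4, -2.0]
finger_gap: 0.673
gripper_force: 45.0
[-0.51425477  0.52432829  1.65025768  0.85070472  1.74629032 -0.81265751]
turn [-0.01  0.    0.  ] shift [-1.05  2.73  7.17] world d mm [  54.7  155.4 -101.6]
pts 4780 lean deg (top away from -x) 0.05 yaw err -0.18 face a mm -8.8 z span [-83.8  23.8] mean z -21.9 rms 0.39
```

```bash
python3 -m pendant '[{"x":0.37,"y":0.39,"z":0.765,"wx":0,"wy":0,"wz":0},{"x":0.37,"y":0.39,"z":0.765,"wx":0,"wy":0,"wz":0},{"x":0.37,"y":0.39,"z":0.765,"wx":0,"wy":0,"wz":0},{"x":0.37,"y":0.39,"z":0.765,"wx":0,"wy":0,"wz":0},{"x":0.37,"y":0.39,"z":0.765,"wx":0,"wy":0,"wz":0},{"x":0.37,"y":0.39,"z":0.765,"wx":0,"wy":0,"wz":0},{"x":0.37,"y":0.39,"z":0.765,"wx":0,"wy":0,"wz":0},{"x":0,"y":0,"z":0,"wx":0,"wy":0,"wz":0}]' >/dev/null;  python3 -m pendant '[{"x":0,"y":0,"z":0,"wx":0,"wy":0,"wz":0},{"x":0,"y":0,"z":0,"wx":0,"wy":0,"wz":0}]'
python3 - <<'E'
from h import *
place(3,.087,-.0005); held()
E
```

```text
time: 51.7
eef_pos: [0.6051, 0.2419, 0.1948]
tcp_rot: [-0.392, 0.572, 0.625, 0.359]
ft_force: [0.0, -0.5, -0.6]
finger_gap: 0.673
gripper_force: 45.0
turn [ 0.  0. -0.] shift [-3.55 -0.01  1.82] world d mm [ -0.5   2.4 -99.8]
pts 4794 lean deg (top away from -x) 0.03 yaw err -0.03 face a mm -9.5 z span [-83.9  23.7] mean z -21.8 rms 0.4
```

```bash
python3 -m pendant '[{"x":-0.507,"y":0,"z":0.26,"wx":0,"wy":0,"wz":0},{"x":-0.507,"y":0,"z":0.26,"wx":0,"wy":0,"wz":0},{"x":-0.507,"y":0,"z":0.26,"wx":0,"wy":0,"wz":0},{"x":-0.507,"y":0,"z":0.26,"wx":0,"wy":0,"wz":0},{"x":-0.507,"y":0,"z":0.26,"wx":0,"wy":0,"wz":0},{"x":-0.507,"y":0,"z":0.26,"wx":0,"wy":0,"wz":0},{"x":-0.507,"y":0,"z":0.26,"wx":0,"wy":0,"wz":0},{"x":0,"y":0,"z":0,"wx":0,"wy":0,"wz":0}]'; python3 -m pendant '[{"x":0,"y":0,"z":0,"wx":0,"wy":0,"wz":0},{"x":-0.05,"y":0,"z":0.025,"wx":0,"wy":0,"wz":0},{"x":0,"y":0,"z":0,"wx":0,"wy":0,"wz":0},{"x":0,"y":0,"z":0,"wx":0,"wy":0,"wz":0}]'
python3 - <<'E'
from h import *
place(3,.085,-.0005); held()
E
```

```text
time: 52.55
eef_pos: [0.6048, 0.2459, 0.0942]
tcp_rot: [-0.393, 0.571, 0.625, 0.359]
ft_force: [-0.6, -0.3, -1.7]
finger_gap: 0.672
gripper_force: 45.0
time: 52.95
eef_pos: [0.6048, 0.2457, 0.0939]
tcp_rot: [-0.392, 0.571, 0.625, 0.359]
ft_force: [1.2, -0.1, -1.2]
finger_gap: 0.676
gripper_force: 45.0
turn [-0.  0.  0.] shift [-0.06 -0.01 -0.03] world d mm [-0.2 -1.4 -0.9]
pts 3072 lean deg (top away from -x) 0.05 yaw err -0.07 face a mm -9.4 z span [-85.1  23.8] mean z 1.0 rms 0.43
```

```bash
python3 -m pendant '[{"x":-0.06,"y":0,"z":-0.03,"wx":0,"wy":0,"wz":0},{"x":0,"y":0,"z":0,"wx":0,"wy":0,"wz":0},{"x":0,"y":0,"z":0,"wx":0,"wy":0,"wz":0},{"x":0,"y":0,"z":0,"wx":0,"wy":0,"wz":0}]';  python3 -m pendant '[{"x":-0.018,"y":0,"z":0.009,"wx":0,"wy":0,"wz":0},{"x":0,"y":0,"z":0,"wx":0,"wy":0,"wz":0},{"x":0,"y":0,"z":0,"wx":0,"wy":0,"wz":0}]'
```

```text
time: 53.4
eef_pos: [0.6049, 0.2447, 0.0939]
tcp_rot: [-0.393, 0.571, 0.625, 0.359]
ft_force: [-2.5, 0.3, 5.2]
finger_gap: 0.677
gripper_force: 45.0
time: 53.7
eef_pos: [0.6049, 0.2448, 0.0939]
tcp_rot: [-0.393, 0.571, 0.625, 0.359]
ft_force: [-1.6, 0.9, 7.0]
finger_gap: 0.677
gripper_force: 45.0
```

Foot on the floor. Release, back off, check.

```bash
python3 -m pendant '[{"x":0,"y":0,"z":0,"wx":0,"wy":0,"wz":0},{"x":0,"y":0,"z":0,"wx":0,"wy":0,"wz":0},{"x":0,"y":0,"z":0,"wx":0,"wy":0,"wz":0},{"x":0,"y":0,"z":0,"wx":0,"wy":0,"wz":0},{"x":0,"y":0,"z":-0.5,"wx":0,"wy":0,"wz":0},{"x":0,"y":0,"z":-0.9,"wx":0,"wy":0,"wz":0},{"x":0,"y":0,"z":-0.9,"wx":0,"wy":0,"wz":0},{"x":0,"y":0,"z":-0.9,"wx":0,"wy":0,"wz":0}]' 1 >/dev/null; python3 -m pendant '[{"x":0.3,"y":0,"z":-0.9,"wx":0,"wy":0,"wz":0},{"x":0.5,"y":0,"z":-0.9,"wx":0,"wy":0,"wz":0},{"x":0.5,"y":0,"z":-0.6,"wx":0,"wy":0,"wz":0},{"x":0,"y":0,"z":0,"wx":0,"wy":0,"wz":0},{"x":0,"y":0,"z":0,"wx":0,"wy":0,"wz":0},{"x":0,"y":0,"z":0,"wx":0,"wy":0,"wz":0}]' >/dev/null;  python3 - <<'E'
from h import *
standing(3); 
E
python3 -m pendant '[{"x":-0.4,"y":0.1,"z":-0.9,"wx":0,"wy":0,"wz":0},{"x":-0.4,"y":0.1,"z":-0.9,"wx":0,"wy":0,"wz":0},{"x":-0.4,"y":0.1,"z":-0.9,"wx":0,"wy":0,"wz":0},{"x":-0.4,"y":0.1,"z":-0.9,"wx":0,"wy":0,"wz":0},{"x":-0.4,"y":0.1,"z":-0.9,"wx":0,"wy":0,"wz":0},{"x":-0.4,"y":0,"z":-0.9,"wx":0,"wy":0,"wz":0},{"x":-0.4,"y":0,"z":-0.9,"wx":0,"wy":0,"wz":0},{"x":-0.3,"y":0,"z":-0.9,"wx":0,"wy":0,"wz":0}]' >/dev/null; python3 -m pendant '[{"x":0,"y":0,"z":0,"wx":0,"wy":-1,"wz":0},{"x":0,"y":0,"z":0,"wx":0,"wy":-1,"wz":0},{"x":0,"y":0,"z":0,"wx":0,"wy":-1,"wz":0},{"x":0,"y":0,"z":0,"wx":0,"wy":-1,"wz":0},{"x":0,"y":0,"z":0,"wx":0,"wy":-1,"wz":0},{"x":0,"y":0,"z":0,"wx":0,"wy":-1,"wz":0},{"x":0,"y":0,"z":0,"wx":0,"wy":-1,"wz":0},{"x":0,"y":0,"z":0,"wx":0,"wy":-1,"wz":0}]' >/dev/null; python3 -m pendant '[{"x":0,"y":0,"z":0,"wx":0,"wy":-1,"wz":0},{"x":0,"y":0,"z":0,"wx":0,"wy":-1,"wz":0},{"x":0,"y":0,"z":0,"wx":0,"wy":-0.47,"wz":0},{"x":0,"y":0,"z":0,"wx":0,"wy":0,"wz":0},{"x":0,"y":0,"z":0,"wx":0,"wy":0,"wz":0},{"x":0,"y":0,"z":0,"wx":0,"wy":0,"wz":0}]'
python3 - <<'E'
from h import *
p,d,c=snap("top","top2"); print(coupons(p,c,"top",150)); pick(.590,-.228,74,back=.15)
E
```

```text
pts 2222 lean -0.34 yaw err -0.08 face a -7.9 b span [-28.6  29.1] top: z 117.7 a [-8.6  9.1]
wires a mm: [-22.7 -18.4] None
time: 57.35
eef_pos: [0.645, -0.0616, 0.191]
tcp_rot: [0.164, 0.658, 0.719, -0.15]
ft_force: [-0.9, -0.9, -0.5]
finger_gap: 1.001
gripper_force: 0.0
[(0.5903, -0.2267, np.float64(72.6), 107, 60)]
turn [ 1.07 -0.01  2.2 ] shift [-2.09 -0.29  2.99] world d mm [-28.8 -74.5 -44.6]
```

```bash
python3 -m pendant '[{"x":0,"y":0,"z":0,"wx":0.357,"wy":0,"wz":0.733},{"x":0,"y":0,"z":0,"wx":0.357,"wy":0,"wz":0.733},{"x":0,"y":0,"z":0,"wx":0.357,"wy":0,"wz":0.733},{"x":-0.52,"y":-0.07,"z":0.75,"wx":0,"wy":0,"wz":0},{"x":-0.52,"y":-0.07,"z":0.75,"wx":0,"wy":0,"wz":0},{"x":-0.52,"y":-0.07,"z":0.75,"wx":0,"wy":0,"wz":0},{"x":-0.52,"y":-0.07,"z":0.75,"wx":0,"wy":0,"wz":0},{"x":0,"y":0,"z":0,"wx":0,"wy":0,"wz":0}]'>/dev/null;python3 -m pendant '[{"x":0,"y":0,"z":0,"wx":0,"wy":0,"wz":0},{"x":0,"y":0,"z":0,"wx":0,"wy":0,"wz":0}]'
python3 - <<'E'
from h import *
p,d,c=snap("wrist","c2b"); r=coupons(p,c); print(r); pick(*r[0][:3])
E
```

```text
time: 58.4
eef_pos: [0.6172, -0.1354, 0.1471]
tcp_rot: [0.134, 0.778, 0.587, -0.178]
ft_force: [0.3, -0.6, -0.0]
finger_gap: 1.004
gripper_force: 0.0
[(0.5896, -0.2274, np.float64(74.1), 108, 61)]
turn [ 0. -0.  0.] shift [-0.03 -0.05  6.04] world d mm [ -19.4  -63.5 -135.6]
```

```bash
python3 -m pendant '[{"x":-0.04,"y":-0.05,"z":0.95,"wx":0,"wy":0,"wz":0},{"x":0,"y":0,"z":0.95,"wx":0,"wy":0,"wz":0},{"x":0,"y":0,"z":0.95,"wx":0,"wy":0,"wz":0},{"x":0,"y":0,"z":0.95,"wx":0,"wy":0,"wz":0},{"x":0,"y":0,"z":0.95,"wx":0,"wy":0,"wz":0},{"x":0,"y":0,"z":0.95,"wx":0,"wy":0,"wz":0},{"x":0,"y":0,"z":0.3,"wx":0,"wy":0,"wz":0},{"x":0,"y":0,"z":0,"wx":0,"wy":0,"wz":0}]'; python3 -m pendant '[{"x":0,"y":0,"z":0,"wx":0,"wy":0,"wz":0}]';python3 - <<'E'
from h import *
pick(.5896,-.2274,74.1)
E
```

```text
time: 59.25
eef_pos: [0.5966, -0.1984, 0.0109]
tcp_rot: [0.133, 0.778, 0.588, -0.179]
ft_force: [0.1, 0.4, -0.1]
finger_gap: 1.004
gripper_force: 0.0
time: 59.35
eef_pos: [0.598, -0.1984, 0.0127]
tcp_rot: [0.135, 0.778, 0.588, -0.178]
ft_force: [-0.1, 0.5, 0.6]
finger_gap: 1.001
gripper_force: 0.0
turn [ 0.01 -0.    0.  ] shift [ 0.01 -0.01  0.05] world d mm [-0.2 -0.2 -1.2]
```

```bash
python3 -m pendant '[{"x":0,"y":0,"z":0.02,"wx":0,"wy":0,"wz":0},{"x":0,"y":0,"z":0,"wx":0,"wy":0,"wz":0},{"x":0,"y":0,"z":0,"wx":0,"wy":0,"wz":0},{"x":0,"y":0,"z":0,"wx":0,"wy":0,"wz":0},{"x":0,"y":0,"z":0,"wx":0,"wy":0,"wz":0},{"x":0,"y":0,"z":0,"wx":0,"wy":0,"wz":0},{"x":0,"y":0,"z":0,"wx":0,"wy":0,"wz":0},{"x":0,"y":0,"z":0,"wx":0,"wy":0,"wz":0}]' -1 45; python3 -m pendant '[{"x":-0.2,"y":0,"z":-0.4,"wx":0,"wy":0,"wz":0},{"x":-0.4,"y":0,"z":-0.9,"wx":0,"wy":0,"wz":0},{"x":-0.4,"y":0,"z":-0.9,"wx":0,"wy":0,"wz":0},{"x":-0.4,"y":0,"z":-0.9,"wx":0,"wy":0,"wz":0},{"x":-0.4,"y":0,"z":-0.9,"wx":0,"wy":0,"wz":0},{"x":-0.4,"y":0,"z":-0.9,"wx":0,"wy":0,"wz":0},{"x":-0.4,"y":0,"z":-0.9,"wx":0,"wy":0,"wz":0},{"x":-0.4,"y":0,"z":-0.9,"wx":0,"wy":0,"wz":0}]'
python3 - <<'E'
from h import *
place(2,.085)
E
```

```text
time: 60.15
eef_pos: [0.5972, -0.1988, 0.0116]
tcp_rot: [0.134, 0.778, 0.587, -0.178]
ft_force: [0.0, 3.4, 5.7]
finger_gap: 0.674
gripper_force: 45.0
time: 60.95
eef_pos: [0.5979, -0.1938, 0.1956]
tcp_rot: [0.134, 0.778, 0.587, -0.178]
ft_force: [0.2, -0.3, -0.7]
finger_gap: 0.673
gripper_force: 45.0
turn [ 0.88 10.34 -2.56] shift [ 3.11  1.82 15.88] world d mm [  10.6  393.8 -102.6]
```

```bash
python3 -m pendant '[{"x":0,"y":0,"z":0,"wx":0.08,"wy":0.94,"wz":-0.2327},{"x":0,"y":0,"z":0,"wx":0.08,"wy":0.94,"wz":-0.2327},{"x":0,"y":0,"z":0,"wx":0.08,"wy":0.94,"wz":-0.2327},{"x":0,"y":0,"z":0,"wx":0.08,"wy":0.94,"wz":-0.2327},{"x":0,"y":0,"z":0,"wx":0.08,"wy":0.94,"wz":-0.2327},{"x":0,"y":0,"z":0,"wx":0.08,"wy":0.94,"wz":-0.2327},{"x":0,"y":0,"z":0,"wx":0.08,"wy":0.94,"wz":-0.2327},{"x":0,"y":0,"z":0,"wx":0.08,"wy":0.94,"wz":-0.2327}]' >/dev/null; python3 -m pendant '[{"x":0,"y":0,"z":0,"wx":0.08,"wy":0.94,"wz":-0.2327},{"x":0,"y":0,"z":0,"wx":0.08,"wy":0.94,"wz":-0.2327},{"x":0,"y":0,"z":0,"wx":0.08,"wy":0.94,"wz":-0.2327},{"x":0.42,"y":0.11,"z":0.87,"wx":0,"wy":0,"wz":0},{"x":0.42,"y":0.11,"z":0.87,"wx":0,"wy":0,"wz":0},{"x":0.42,"y":0.11,"z":0.87,"wx":0,"wy":0,"wz":0},{"x":0.42,"y":0.11,"z":0.87,"wx":0,"wy":0,"wz":0},{"x":0.42,"y":0.11,"z":0.87,"wx":0,"wy":0,"wz":0}]'; python3 -m pendant '[{"x":0.42,"y":0.11,"z":0.87,"wx":0,"wy":0,"wz":0},{"x":0.42,"y":0.11,"z":0.87,"wx":0,"wy":0,"wz":0},{"x":0.42,"y":0.11,"z":0.87,"wx":0,"wy":0,"wz":0},{"x":0.42,"y":0.11,"z":0.87,"wx":0,"wy":0,"wz":0},{"x":0.42,"y":0.11,"z":0.87,"wx":0,"wy":0,"wz":0},{"x":0.42,"y":0.11,"z":0.87,"wx":0,"wy":0,"wz":0},{"x":0,"y":0,"z":0,"wx":0,"wy":0,"wz":0},{"x":0,"y":0,"z":0,"wx":0,"wy":0,"wz":0}]'
python3 - <<'E'
from h import *
print(get_state()["joints"]); place(2,.085,-.0005); held()
E
```

```text
time: 62.55
eef_pos: [0.6012, -0.0717, 0.1943]
tcp_rot: [-0.392, 0.572, 0.625, 0.359]
ft_force: [0.3, 1.4, -0.9]
finger_gap: 0.674
gripper_force: 45.0
time: 63.35
eef_pos: [0.6049, 0.0738, 0.1944]
tcp_rot: [-0.392, 0.572, 0.626, 0.359]
ft_force: [0.7, -0.5, -0.2]
finger_gap: 0.673
gripper_force: 45.0
[-0.49395693  0.62313327  1.4907501   0.87342749  1.77140494 -0.75447602]
turn [-0.    0.01  0.01] shift [-1.46  0.6   6.3 ] world d mm [   3.6  126.7 -101.4]
pts 4766 lean deg (top away from -x) 0.07 yaw err -0.03 face a mm -9.3 z span [-83.6  23.9] mean z -22.4 rms 0.4
```

```bash
python3 -m pendant '[{"x":0.365,"y":0.1,"z":0.755,"wx":0,"wy":0,"wz":0},{"x":0.365,"y":0.1,"z":0.755,"wx":0,"wy":0,"wz":0},{"x":0.365,"y":0.1,"z":0.755,"wx":0,"wy":0,"wz":0},{"x":0.365,"y":0.1,"z":0.755,"wx":0,"wy":0,"wz":0},{"x":0.365,"y":0.1,"z":0.755,"wx":0,"wy":0,"wz":0},{"x":0.365,"y":0.1,"z":0.755,"wx":0,"wy":0,"wz":0},{"x":0,"y":0,"z":0,"wx":0,"wy":0,"wz":0},{"x":0,"y":0,"z":0,"wx":0,"wy":0,"wz":0}]' >/dev/null;  python3 -m pendant '[{"x":0,"y":0,"z":0,"wx":0,"wy":0,"wz":0}]'
python3 - <<'E'
from h import *
place(2,.087,-.0005); held()
E
```

```text
time: 64.3
eef_pos: [0.609, 0.1998, 0.1943]
tcp_rot: [-0.392, 0.572, 0.625, 0.359]
ft_force: [-0.2, 0.2, -0.4]
finger_gap: 0.678
gripper_force: 45.0
turn [0.01 0.   0.  ] shift [-3.57 -0.02  1.75] world d mm [ -0.4   0.7 -99.3]
pts 4750 lean deg (top away from -x) 0.07 yaw err 0.07 face a mm -9.8 z span [-83.5  23.8] mean z -22.3 rms 0.41
```

```bash
python3 -m pendant '[{"x":-0.51,"y":0,"z":0.25,"wx":0,"wy":0,"wz":0},{"x":-0.51,"y":0,"z":0.25,"wx":0,"wy":0,"wz":0},{"x":-0.51,"y":0,"z":0.25,"wx":0,"wy":0,"wz":0},{"x":-0.51,"y":0,"z":0.25,"wx":0,"wy":0,"wz":0},{"x":-0.51,"y":0,"z":0.25,"wx":0,"wy":0,"wz":0},{"x":-0.51,"y":0,"z":0.25,"wx":0,"wy":0,"wz":0},{"x":-0.51,"y":0,"z":0.25,"wx":0,"wy":0,"wz":0},{"x":0,"y":0,"z":0,"wx":0,"wy":0,"wz":0}]' >/dev/null; python3 -m pendant '[{"x":0,"y":0,"z":0,"wx":0,"wy":0,"wz":0},{"x":-0.05,"y":0,"z":0.025,"wx":0,"wy":0,"wz":0},{"x":0,"y":0,"z":0,"wx":0,"wy":0,"wz":0},{"x":0,"y":0,"z":0,"wx":0,"wy":0,"wz":0}]'
python3 - <<'E'
from h import *
place(2,.085,-.0005); held()
E
```

```text
time: 65.55
eef_pos: [0.6089, 0.2006, 0.0935]
tcp_rot: [-0.392, 0.572, 0.625, 0.359]
ft_force: [-0.4, -1.0, -1.5]
finger_gap: 0.675
gripper_force: 45.0
turn [0.   0.01 0.  ] shift [-0.02 -0.02  0.01] world d mm [-0.4 -0.1 -0.5]
pts 3043 lean deg (top away from -x) 0.03 yaw err 0.04 face a mm -10.0 z span [-83.9  23.9] mean z -1.3 rms 0.42
```

```bash
python3 -m pendant '[{"x":-0.03,"y":0,"z":0.015,"wx":0,"wy":0,"wz":0},{"x":0,"y":0,"z":0,"wx":0,"wy":0,"wz":0},{"x":0,"y":0,"z":0,"wx":0,"wy":0,"wz":0}]';  python3 -m pendant '[{"x":-0.03,"y":0,"z":0.015,"wx":0,"wy":0,"wz":0},{"x":0,"y":0,"z":0,"wx":0,"wy":0,"wz":0},{"x":0,"y":0,"z":0,"wx":0,"wy":0,"wz":0}]'
```

```text
time: 65.9
eef_pos: [0.6089, 0.2007, 0.0935]
tcp_rot: [-0.392, 0.571, 0.625, 0.359]
ft_force: [-2.6, -1.5, 4.8]
finger_gap: 0.677
gripper_force: 45.0
time: 66.2
eef_pos: [0.6089, 0.2008, 0.0935]
tcp_rot: [-0.392, 0.571, 0.625, 0.36]
ft_force: [-3.2, -1.3, 9.8]
finger_gap: 0.674
gripper_force: 45.0
```

```bash
python3 -m pendant '[{"x":0,"y":0,"z":0,"wx":0,"wy":0,"wz":0},{"x":0,"y":0,"z":0,"wx":0,"wy":0,"wz":0},{"x":0,"y":0,"z":0,"wx":0,"wy":0,"wz":0},{"x":0,"y":0,"z":0,"wx":0,"wy":0,"wz":0},{"x":0,"y":0,"z":-0.5,"wx":0,"wy":0,"wz":0},{"x":0,"y":0,"z":-0.9,"wx":0,"wy":0,"wz":0},{"x":0,"y":0,"z":-0.9,"wx":0,"wy":0,"wz":0},{"x":0,"y":0,"z":-0.9,"wx":0,"wy":0,"wz":0}]' 1 >/dev/null; python3 -m pendant '[{"x":0.3,"y":0,"z":-0.9,"wx":0,"wy":0,"wz":0},{"x":0.5,"y":0,"z":-0.9,"wx":0,"wy":0,"wz":0},{"x":0.5,"y":0,"z":-0.6,"wx":0,"wy":0,"wz":0},{"x":0,"y":0,"z":0,"wx":0,"wy":0,"wz":0},{"x":0,"y":0,"z":0,"wx":0,"wy":0,"wz":0},{"x":0,"y":0,"z":0,"wx":0,"wy":0,"wz":0}]' >/dev/null;  python3 - <<'E'
from h import *
standing(2); 
E
python3 -m pendant '[{"x":0.8,"y":0,"z":-0.5,"wx":0,"wy":0,"wz":0},{"x":0.8,"y":0,"z":-0.5,"wx":0,"wy":0,"wz":0},{"x":0.8,"y":0,"z":-0.5,"wx":0,"wy":0,"wz":0},{"x":0.8,"y":0,"z":-0.5,"wx":0,"wy":0,"wz":0},{"x":0.8,"y":0,"z":0,"wx":0,"wy":-0.9,"wz":0},{"x":0.8,"y":0,"z":0,"wx":0,"wy":-0.9,"wz":0},{"x":0.8,"y":0,"z":0,"wx":0,"wy":-0.9,"wz":0},{"x":0.8,"y":0,"z":0,"wx":0,"wy":-0.9,"wz":0}]'; python3 -m pendant '[{"x":0,"y":0,"z":0,"wx":0,"wy":-0.97,"wz":0},{"x":0,"y":0,"z":0,"wx":0,"wy":-0.97,"wz":0},{"x":0,"y":0,"z":0,"wx":0,"wy":-0.97,"wz":0},{"x":0,"y":0,"z":0,"wx":0,"wy":-0.97,"wz":0},{"x":0,"y":0,"z":0,"wx":0,"wy":0,"wz":0},{"x":0,"y":0,"z":0,"wx":0,"wy":0,"wz":0},{"x":0,"y":0,"z":0,"wx":0,"wy":0,"wz":0}]'
python3 - <<'E'
from h import *
p,d,c=snap("wrist","fin1"); p0,R,s=pose(); print("camera in rack",np.round(((-c["R"].T@c["t"])-np.r_[rk[:2],0])@np.c_[rx,ry,zz],3))
X=cloud("wrist",d,c); i=p.reshape(-1,3).astype(int); q=X-np.r_[rk[:2],0]; a=q@rx*1e3; b=q@ry*1e3; z=X[:,2]*1e3; ok=d.ravel()>0
for k in(1,2,3,4):
    o=(k-2.5)*44; t=ok&(abs(a-o)<16)&(abs(b)<40)&(abs(z-118)<4)
    w=ok&(abs(abs(a-o)-18)<5)&(abs(b)<34)&(abs(z-62)<4)&(i.min(1)>120)
    f=lambda m:(np.round(np.percentile(a[m]-o,[2,98]),1).tolist() if m.sum()>8 else None)
    print(k,"top a",f(t),"b",np.round(np.percentile(b[t],[2,98]),1) if t.any() else None,"z",np.median(z[t]) if t.any() else None,"wires",f(w&(a<o)),f(w&(a>o)))
snap("scene","fin_s"); pt,dt,ct=snap("top","fin_t"); print(coupons(pt,ct,"top",150))
cv2.imwrite("pics/fin.png",np.hstack([cv2.resize(p[:,:,::-1][40:340,100:500],(400,300)),cv2.resize(load("fin_s")[0][100:300,130:450][:,:,::-1],(400,300))]))
E
```

```text
pts 2236 lean -0.06 yaw err 0.07 face a -9.5 b span [-28.7  29.3] top: z 117.7 a [-10.2   7.2]
wires a mm: [-22.4 -17. ] None
time: 68.45
eef_pos: [0.6155, 0.1269, 0.3404]
tcp_rot: [-0.208, 0.648, 0.707, 0.192]
ft_force: [0.7, 0.1, -0.2]
finger_gap: 1.0
gripper_force: 0.0
time: 69.15
eef_pos: [0.6151, 0.1263, 0.338]
tcp_rot: [-0.001, 0.675, 0.737, -0.0]
ft_force: [0.4, -0.2, -0.3]
finger_gap: 0.995
gripper_force: 0.0
camera in rack [-0.031  0.     0.484]
1 top a None b None z None wires [-21.3, -15.8] [14.5, 22.8]
2 top a [-9.0, 7.6] b [-28.7  28.6] z 117.75208617572142 wires [-21.4, -15.8] [14.1, 22.7]
3 top a [-6.9, 9.2] b [-28.7  28.4] z 117.7537910894057 wires [-21.7, -17.4] [21.5, 22.9]
4 top a [-8.8, 8.6] b [-27.8  28.5] z 117.77928587192483 wires [-22.4, -16.8] None
[(0.6248, 0.2204, np.float64(1.8), 117, 68)]
```

View pics/fin.png

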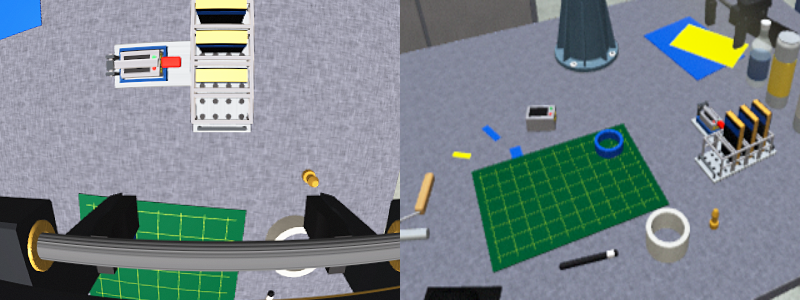

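All three panels stand upright and centred within about 1.5 mm in bays 2–4. The lever is shut over the logger, the mat holds only the blue roll, and the other items are where they were.

```bash
python3 -c "
from plant import *
print(close_job())"
```

```text
the job is handed in; nothing more can be done
None
```

The job is done and handed in: the logger is seated in the cradle, black panel up, with the lever shut over it, and the three panels on the mat stand upright and square in bays 2, 3 and 4, at about 69 s of the 210 s allowed.

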